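Stage a milled sample and set the blow-off air valve

TASK

Get the blow-off station ready for its air supply: set the carrier with the three white crowns flat on the stage plate, between the two stops and lengthwise along them, its ends level with the ends of the stops. Then take the upright crank handle of the air valve's wheel, turn the wheel clockwise until it is fully shut against its stop, then back it off anticlockwise by exactly two full turns. Finish while holding: the wheel stands still there with the handle still gripped between the fingers, not let go, and leave the other things on the bench where they are.

Things in the scene. Friction and masses are not known exactly. Their poses are not given: they have to be found in the camera images.
- carrier: the sample carrier, loose on the bench to the right of the station: a grey plastic bar 40 mm long (x) x 24 mm wide (y) x 18 mm tall with three white crowns in a row standing 8 mm above it (26 mm overall), about 60 g. Origin at the centre of its underside; x runs along its length, z up. Either way round is fine.
- station: the blow-off station, fixed: aluminium base plate 10 mm thick with the square stage plate on its -y end (robot's right), the brass valve on its +y end, a pipe from the valve round the far side to a nozzle. Origin on the bench surface; x points away from the robot. On the far side are a gauge (80 mm high) and the nozzle block (50 mm high; nozzle tip 60 mm from the stage centre, on its +x side).
- stage_centre (a point): centre of the square stage plate (100 mm a side), on its top face, 25 mm above the bench; axes as the station's. Two dark steel stops stand on the plate, at +y and -y: each 40 mm long along x, 10 mm wide, 6 mm tall, centred on this point lengthwise, with a gap of 30 mm between them. The gap's ends (+x and -x) are open.
- wheel_centre (a point): centre of the valve wheel, fixed, on its vertical turning axis at mid-height of the rim, 78 mm above the bench; 240 mm from the stage centre along the station's y. The wheel is a grey three-spoked ring 112 mm across, 12 mm thick; it does not rise as it turns. This point's x axis points to where the handle stands when the valve is shut.
- crank_handle: the black upright crank handle on the wheel: a cylinder 18 mm across, 46 mm tall, its axis 45 mm from the wheel's. It spins freely on its pin, so it can be gripped from above and led round in circles without turning the gripper. Origin at the centre of its lower end, 87 mm above the bench, 3 mm above the rim; its top is at 133 mm. Its own yaw has no meaning.
- valve_wheel (a joint): angle of the valve wheel in rad: 0 is shut against the stop, growing anticlockwise seen from above as the valve opens, 6.283 a turn, to an upper limit of three turns; starts between 2 and 7. Friction of about 0.12 N m holds it where it is left (about 3 N at the handle). The stop is rigid.
- blank_disc: a bystander: white ceramic milling blank disc, 98 mm across, 14 mm thick, lying flat; origin at the centre of its underside
- spatula: a bystander: lab spatula with black handle, 160 mm long, lying flat; origin under its middle
- jar: a bystander: amber glass jar, 56 mm across, 55 mm tall; origin at the centre of its underside
- dish: a bystander: shallow glass dish, 80 mm across, 22 mm tall; origin at the centre of its underside
- model: a bystander: small round plaster model, 48 mm across, 31 mm tall; origin at the centre of its underside
- bur_block: a bystander: white block 50 x 90 mm with ten upright burs, 49 mm tall overall; origin at the centre of its underside
- beaker: a bystander: steel beaker, 64 mm across, 70 mm tall; origin at the centre of its underside
Things that resemble listed ones, but are neither listed nor needed, are in the scene too. Of the things that look like the carrier, the smaller one is meant.

How it is judged:
On the way, in this order (a step that is already met when the one before it is completed fails the run):
1. the carrier lies flat on the stage plate between the stops, centred, and let go (horizontal distance between carrier and stage_centre below 0.006 m and z of carrier in the frame of stage_centre between -0.003 and 0.003 m and angle between carrier's own z axis and vertical below 0.08 rad and angle between the x axis of carrier and the x axis of station, either way round below 0.17 rad and contact force between the fingers and carrier below 0.1 N and linear speed of carrier below 0.02 m/s), for 0.2 s.
2. the valve is shut against its stop by the handle (value of joint valve_wheel below 0.1 rad and contact force between the fingers and crank_handle above 0.5 N and horizontal distance between carrier and stage_centre below 0.006 m and z of carrier in the frame of stage_centre between -0.003 and 0.003 m and angle between carrier's own z axis and vertical below 0.08 rad and angle between the x axis of carrier and the x axis of station, either way round below 0.17 rad), for 0.1 s.
3. the valve is open by two turns, standing still, the handle gripped (value of joint valve_wheel between 12.366 and 12.766 rad and contact force between the fingers and crank_handle above 2 N and velocity of joint valve_wheel between -0.1 and 0.1 rad/s and horizontal distance between carrier and stage_centre below 0.006 m and z of carrier in the frame of stage_centre between -0.003 and 0.003 m and angle between carrier's own z axis and vertical below 0.08 rad and angle between the x axis of carrier and the x axis of station, either way round below 0.17 rad), for 0.2 s.
At the end, for the whole second after the job is handed in: the carrier lies flat on the stage plate between the stops (its centre within 6 mm of the stage centre, upright, along the stops within 0.17 rad), untouched; the wheel stands still at two turns from the stop (12.57 rad, within 0.2 rad); the fingers hold the crank handle (over 2 N) (all of step 3 and contact force between the fingers and carrier below 0.1 N and linear speed of carrier below 0.02 m/s); the arm keeps its last pose, push and grip.
It fails at once if another thing on the bench was moved by more than 30 mm (distance of any of blank_disc, spatula, jar, dish, model, bur_block, beaker from where it was at the start of the episode above 0.03 m).
It also fails if it takes over 70 s, if anything falls off the work surface, if the arm or the gripper's body presses on something with over 40 N, if the wrist force passes 120 N, or if a joint passes its speed limit or range.

ROBOT

A 6-joint arm with a two-finger parallel gripper is mounted at the origin on the work surface. World frame = base frame: x ahead of the robot, y to its left, z up, the work surface at z = 0. Lengths are in m, angles in rad, forces in N, time in s.
With the tool pointing down it reaches from about 0.25 to 0.775 m from the base axis. Payload 4 kg.
Tool frame: the origin (TCP) lies at the very end of the fingers, on their centre line; the grasp point (between the pads) lies 19 mm behind it; z points along the fingers, x is the direction in which the jaws open and shut, and the axes are right-handed (so a half turn about z gives the same grasp; the last joint's range is limited). The gripper opens to 85 mm and grips with 20 to 120 N. Pads are 22 mm wide; open, the fingers measure 114 mm over their backs; the gripper's body (76 mm by 85 mm) begins 54 mm behind the grasp point. The pads swing forward as they close: fully open they stand 13 mm farther back than shut.
Start: joints at [1.102, 0.087, 1.371, -0, 1.684, -0.103], TCP at [0.197, 0.514, 0.231] pointing down, gripper open.
Joint ranges: [-3.1, 3.1], [-0.76, 2.03], [0.27, 2.55], [-1.08, 4.22], [0.17, 2.65], [-2.57, 2.57]. Speed limits (rad/s): [2.79, 2.79, 3.14, 3.14, 3.14, 3.14].

INTERFACE

Orientations are given as a rotation vector (axis times angle).
In Python, from plant import r gives the robot as it stands.
- The arm moves only by the tool drive_tool, never from a script. Its argument "increments" is one flat list of numbers, 6 for each row, row after row: the shift along the world's x, y, z in cm, then the turn, a rotation vector about the world's x, y, z in units of 6 degrees (1.0 is 6 degrees). In form: [tx, ty, tz, rx, ry, rz, tx, ty, tz, rx, ry, rz, ...]. A call has 1 to 10 rows; each row is the pose to reach, as a shift and turn from the pose commanded when the call began; what a row does not reach only later rows make up. A row lasts 1/12 s, in which the tool goes at most 41.7 mm and 7.16 degrees, less where a joint would pass 70% of its speed; a pose out of reach is approached as far as the arm can. A call with a gripper value outside its range is refused whole. "fingers" is the finger opening in cm, from 0 to 8.54, set as the call begins (left out, the last holds). The fingers move at their own pace and stop on an object; "force" is the grip in N (left out, the last holds). Time passes only in rows, so rows that repeat a pose let the fingers close. It gives the time, the measured TCP pose, the force and the opening at its end, in the units of the state.
- r.observe(): the state, without advancing time (a new reading comes with each control period).
- r.snapshot(name): name is "side" or "top"; returns the picture (400x640x3 uint8, red, green, blue); there is no depth.
- r.calibration(name): a dict with "fx", "fy", "cx", "cy" (pixels), "view" (4x4, takes a point from world to camera coordinates). Camera axes: x right, y up, looking along -z (the intrinsics and any distortion apply to the point x, -y, -z); pixel columns grow to the right and rows downward; lengths in m; the calibration is good to about 2 mm. A picture is of the moment at which its call begins. calibration takes no time and is no camera call.
- r.job_done(): hands the job in, once; it reports no verdict.
The state is a dict: "t": time; "joints": joint angles; "joint_vel": joint speeds; "tau": joint torques, N m; "tool_pos": TCP position; "tcp_rot": TCP orientation; "wrist_force": force on the tool from outside, world axes, zero at the start; "moment": the same for the moment, N m; "opening": finger opening in m.
Only numpy, scipy, OpenCV 4.12 (cv2) and the standard library are available. Lean on these libraries where they do the work, as an engineer would, in place of code of your own. Each camera call takes 0.05 s, during which the arm holds its last target.

## Working session

There is one attempt and no reset: what is moved stays moved. The work goes in short steps, Python scripts to look and compute and a tool call to move; the robot and the scene stay as the last step left them, time stands still between calls to the robot, and variables do not carry over. Pictures are saved under pics/ and viewed, and the job is handed in when it is done.

Besides the shell and the picture viewer there is one more tool, called after "Emit:" as a command line: name --argument value ..., lists and objects as JSON in quotes. drive_tool: Moves the arm, as the interface text tells. Its arguments: {"type":"object","properties":{"increments":{"type":"array"},"fingers":{"type":"number"},"force":{"type":"number"}},"required":["increments"]}

```bash
ls; mkdir -p pics; python3 - <<'E'
from plant import r
import cv2,numpy as np
o=r.observe()
print(o)
for n in("side","top"):
    im=r.snapshot(n); cv2.imwrite(f"pics/{n}0.png",im[:,:,::-1]); c=r.calibration(n); print(n,{k:(np.round(v,4).tolist() if k=="view" else v) for k,v in c.items()})
E
```

```text
pics
{'t': 0.0, 'joints': array([ 1.10188905e+00,  8.79433044e-02,  1.37227709e+00,  9.98572580e-06,
        1.68361293e+00, -1.03120858e-01]), 'joint_vel': array([-8.11198893e-04,  1.18636433e-03,  5.86482854e-05, -1.69177831e-04,
       -7.77194236e-04, -1.00475561e-04]), 'tau': array([ 4.39204168e-04, -3.51862085e+01, -3.13275933e+01, -8.06383287e-05,
        1.09716738e-02, -1.06720201e-06]), 'tool_pos': array([0.1965068 , 0.51315237, 0.23013395]), 'tcp_rot': array([ 2.58753754,  1.77976351, -0.00309622]), 'wrist_force': array([0.43605549, 0.00136571, 0.28115546]), 'moment': array([0.00591261, 0.00985822, 0.03373507]), 'opening': 0.08534506260266655}
side {'fx': 389.0182877081904, 'fy': 389.0182877081904, 'cx': 324.0673916332756, 'cy': 196.78496458237328, 'view': [[0.8582, -0.5134, -0.006, -0.4855], [0.2539, 0.4141, 0.8741, -0.2144], [-0.4462, -0.7516, 0.4857, -0.8369], [0.0, 0.0, 0.0, 1.0]]}
top {'fx': 482.8634296192579, 'fy': 482.8634296192579, 'cx': 323.37714755767996, 'cy': 198.9840776314766, 'view': [[-0.0093, -0.9999, 0.009, -0.0461], [0.9896, -0.0079, 0.1439, -0.5605], [-0.1438, 0.0103, 0.9895, -1.5625], [0.0, 0.0, 0.0, 1.0]]}
```

View pics/side0.png

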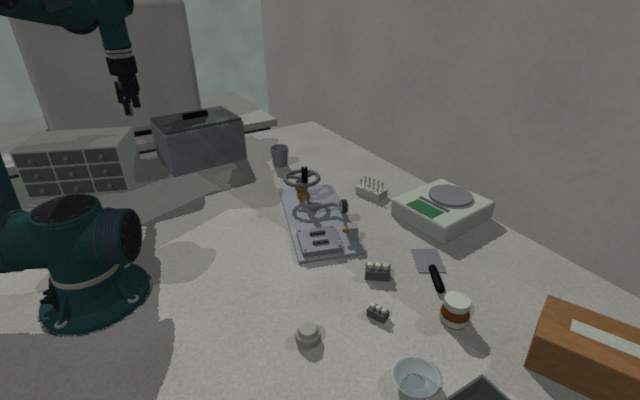

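View pics/top0.png

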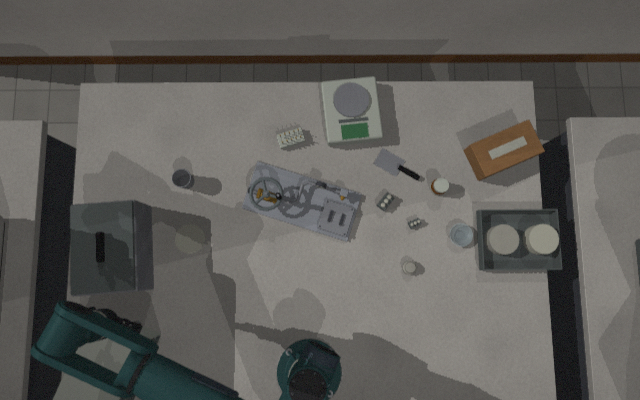

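Carrier candidates: top (386,201) / side (377,271), and top (416,223) / side (378,312). The second appears smaller. I'll check it in close crops.

```bash
python3 - <<'E'
import cv2,numpy as np
t=cv2.imread("pics/top0.png"); s=cv2.imread("pics/side0.png")
a=cv2.resize(t[180:245,360:440],None,fx=5,fy=5,interpolation=cv2.INTER_CUBIC)
b=cv2.resize(s[255:330,345:410],None,fx=5,fy=5,interpolation=cv2.INTER_CUBIC)
c=np.zeros((400,725,3),np.uint8); c[:325,:400]=a; c[:375,400:725]=b
cv2.imwrite("pics/c1.png",cv2.convertScaleAbs(c,alpha=1.3))
a=cv2.resize(t[150:250,235:375],None,fx=5,fy=5,interpolation=cv2.INTER_CUBIC)
cv2.imwrite("pics/c2.png",cv2.convertScaleAbs(a,alpha=1.3))
b=cv2.resize(s[150:270,260:380],None,fx=5,fy=5,interpolation=cv2.INTER_CUBIC)
cv2.imwrite("pics/c3.png",cv2.convertScaleAbs(b,alpha=1.3))
E
```

```text
(no output)
```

View pics/c1.png

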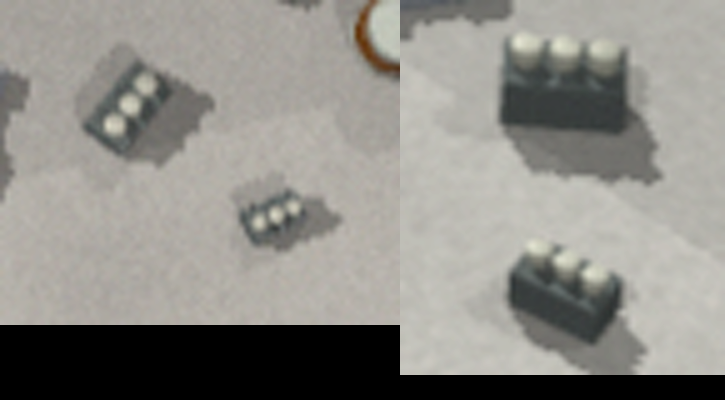

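View pics/c2.png

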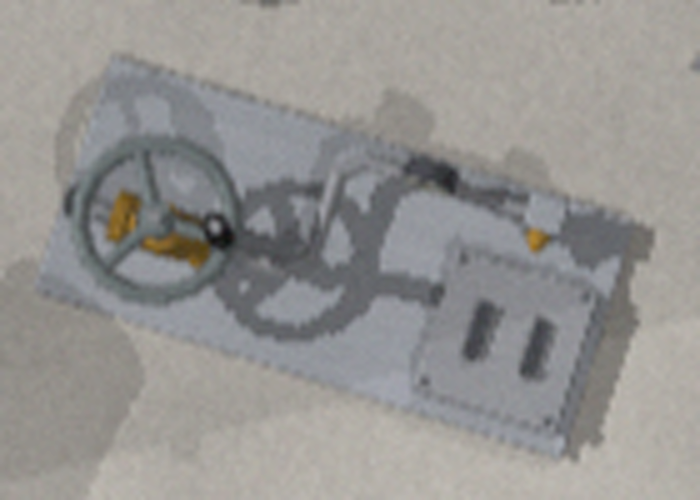

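View pics/c3.png

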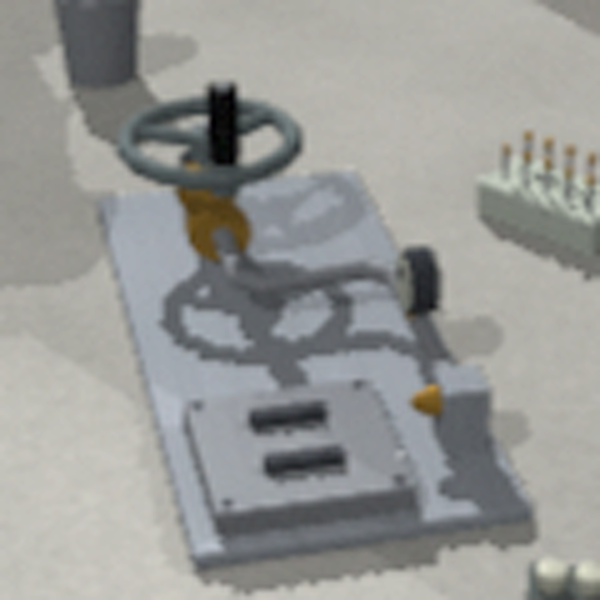

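Choice: the smaller carrier is the one at top (416,223) / side (378,312), roughly 60% of the size of the other. The handle sits on the wheel at top (278,196) and the two dark stops are at top (331,216) and (342,219). Next I'll measure them.

```bash
cat > h.py <<'E'
import cv2,numpy as np
from plant import r
def ray(n,u,v):
    c=r.calibration(n);V=np.array(c["view"]);R=V[:3,:3];t=V[:3,3]
    d=np.array([(u-c["cx"])/c["fx"],-(v-c["cy"])/c["fy"],-1.0])
    return -R.T@t, R.T@d
def onz(n,u,v,z):
    o,d=ray(n,u,v);return o+d*(z-o[2])/d[2]
def tri(a,b):
    o,d=ray("top",*a);p,e=ray("side",*b)
    A=np.array([d,-e]).T;s=np.linalg.lstsq(A,p-o,rcond=None)[0]
    x=o+d*s[0];y=p+e*s[1];return (x+y)/2,np.linalg.norm(x-y)*1000
def proj(n,P):
    c=r.calibration(n);V=np.array(c["view"]);q=V[:3,:3]@np.array(P)+V[:3,3]
    return np.array([c["cx"]+c["fx"]*q[0]/-q[2],c["cy"]+c["fy"]*-q[1]/-q[2]])
def blobs(n,im,box,f,amin=4):
    x0,y0,x1,y1=box;sub=im[y0:y1,x0:x1];m=f(sub.astype(int)).astype(np.uint8)
    k,l,s,c=cv2.connectedComponentsWithStats(m)
    return [(c[i]+[x0,y0],s[i,4]) for i in range(1,k) if s[i,4]>=amin],m
E
python3 - <<'E'
from h import *
np.set_printoptions(precision=4,suppress=True)
T=cv2.imread("pics/top0.png");S=cv2.imread("pics/side0.png")
print(T[218:229,406:426].max(2))
for n,im,box in (("top",T,(400,212,430,236)),("side",S,(362,298,396,328))):
    for th in (100,120,140,160): pass
    g=im.min(2)
    dark=lambda s:(s.max(2)<88)
    b,m=blobs(n,im,box,dark); print(n,"dark",b)
print(S[300:324,364:394].max(2))
E
```

```text
[[128 120 120 122 121 121 119 118 119 109 106  82  98 121 139 138 135 134
  137 137]
 [120 114 115 118 119 121 120 106  94  89  86  76  98  98 117 116 118 118
  122 138]
 [127 115 121 117 103 112 102  85  72  83  84 108 130 124 104  99  97  95
  106 135]
 [136 117 105 106  70  87  79  77 106 117 100 122 153 141  95 100  99  99
   98 122]
 [131 114  83  87  79  96  97  91 148 147 122  95 129 119  68  86  98  98
   96 100]
 [133 114  70  78  93 132 129  96 146 150 114  58  75  85  77  83  95  96
   96  97]
 [136 120  78  80 113 155 144  96  96 116  84  55  70  76  79  92  96  92
   97  97]
 [132 124 108  71  99 133 125  81  54  55  82  66  81  81  85  96  95  96
   95  99]
 [129 127 122  76  80  89  84  70  69  66  84  78  83  85  98  95  95  99
  102 120]
 [126 125 123 105  69  78  79  77  82  78  84  86  84  88  96  97 118 120
  122 137]
 [126 126 125 124  89  74  83  81  85  87  85  87  91 114 119 121 139 139
  140 139]]
top dark [(array([414.6061, 224.4242]), np.int32(66))]
side dark [(array([376.9134, 315.5668]), np.int32(277))]
[[142 144 145 146 149 148 150 150 151 149 149 151 14
[... 2248 characters left out ...]
 50  50  50  47  48  49
   48  50  47  43  41  54  92 119 133 152 152 151]
 [133 134 135 129 111  88  86  84  82  76  61  52  52  46  46  50  50  49
   48  49  45  41  50  73  98 102 128 152 152 149]
 [140 133 135 136 134 113  87  88  88  87  83  73  61  53  50  47  49  49
   48  46  43  47  73  95 101 101 124 149 148 149]
 [145 140 137 137 139 118  87  90  89  89  87  85  80  74  64  53  51  48
   49  47  46  61  87 100 101  99 105 129 145 147]
 [147 145 145 142 139 134 110  87  89  87  86  87  87  86  82  76  64  51
   49  46  60  85  96 100 101 100 100 104 129 147]
 [147 147 147 145 148 146 136 111  87  88  87  86  86  86  87  87  82  77
   65  56  77  96  99  99 101  99  98  98 105 130]]
```

```bash
python3 - <<'E'
from h import *
np.set_printoptions(precision=4,suppress=True)
T=cv2.imread("pics/top0.png");S=cv2.imread("pics/side0.png")
def wc(im,cx,cy,lo,rr=1.8):
    g=im.max(2).astype(float);c=np.array([cx,cy],float)
    for _ in range(5):
        ys,xs=np.mgrid[int(c[1])-3:int(c[1])+5,int(c[0])-3:int(c[0])+5]
        w=np.clip(g[ys,xs]-lo,0,None)*(np.hypot(xs-c[0],ys-c[1])<rr+.5)
        c=np.array([(w*xs).sum(),(w*ys).sum()])/w.sum()
    return c
tc=[wc(T,*p,95) for p in((411,223.7),(414.5,222.4),(418,221))]
print("top crowns",tc)
P=[onz("top",*c,.024) for c in tc];print(np.array(P))
d=P[2]-P[0];print("yaw",np.degrees(np.arctan2(d[1],d[0])),np.hypot(*d[:2]))
sc=[(371.4,304.2),(377.7,307.3),(383.5,310.3)]
for a,b in zip(tc,sc):print(tri(a,b))
print("side crowns at z .024",[onz("side",*c,.024) for c in sc])
for nm,c in (("left",(366.4,315.8)),("front",(384.3,324.2)),("right",(388.4,317.5))):print(nm,onz("side",*c,0))
# stops
hsv=T
b,m=blobs("top",T,(320,200,360,235),lambda s:s.max(2)<72)
print("stops top",b)
print(T[206:232,322:352].max(2))
E
```

```text
top crowns [array([411.3527, 223.9782]), array([414.7893, 222.4151]), array([418.2448, 220.8601])]
[[ 0.4759 -0.3438  0.024 ]
 [ 0.4811 -0.3555  0.024 ]
 [ 0.4862 -0.3672  0.024 ]]
yaw -66.37894416294391 0.025567283333217682
(array([ 0.474 , -0.3426,  0.0242]), np.float64(4.4240722730187585))
(array([ 0.4798, -0.3548,  0.0231]), np.float64(3.253304385608766))
(array([ 0.4849, -0.3667,  0.0224]), np.float64(3.2299693435363404))
side crowns at z .024 [array([ 0.472 , -0.3417,  0.024 ]), array([ 0.4775, -0.3549,  0.024 ]), array([ 0.4823, -0.3672,  0.024 ])]
left [ 0.4598 -0.3433  0.    ]
front [ 0.4768 -0.3793  0.    ]
right [ 0.4948 -0.3698  0.    ]
stops top [(array([322.  , 208.25]), np.int32(8)), (array([330.3235, 215.6176]), np.int32(34)), (array([341.5455, 219.3939]), np.int32(33))]
[[ 98  92 104 106 107 108 109 105 105 112 108 109 110 108 106 108 116 111
  108 108 111 110 109 114 101 104 105  94  97  97]
 [ 67  71 103 104 110 110 105 109 104 108 105 107 106 108 110 109 111 109
  109 111 112 111 107 108 109 107 108 100 103  98]
 [ 67  66 105 105 108 108 110 110 107 109 108 109 10
[... 2248 characters left out ...]
113 116 114 119 116 109
  101 107 102 105 116 117 116 114 116  78  90  94]
 [119 115 114 116 116 116 114 116 117 114 114 118 116 120 116 115 115 113
  115 116 117 118 116 115 116 117 108  87  91  89]
 [113 115 119 116 114 114 117 116 116 119 118 116 116 113 118 116 117 115
  116 113 114 118 115 117 118 112  86  93  91  84]
 [108 100 106 109 116 118 116 116 117 117 115 117 117 113 118 118 119 117
  117 117 117 115 116 117 118 114  80  93  92  83]
 [114 103 111 104 109 107 110 117 118 115 117 119 119 114 118 118 116 117
  119 114 115 117 117 114 115 111  88  91  90  94]
 [123 122 119 113 112 106 102 109 102 109 120 117 115 118 118 117 117 119
  117 115 118 115 119 114 112  95  94  93  87  96]]
```

```bash
python3 - <<'E'
from h import *
T=cv2.imread("pics/top0.png");S=cv2.imread("pics/side0.png")
print(S[228:250,305:345].max(2).tolist().__str__().replace("], [","\n"))
a=cv2.resize(T[190:245,310:375],None,fx=12,fy=10.9,interpolation=cv2.INTER_NEAREST);cv2.imwrite("pics/c4.png",cv2.convertScaleAbs(a,alpha=1.3))
a=cv2.resize(S[220:265,290:370],None,fx=10,fy=10,interpolation=cv2.INTER_NEAREST);cv2.imwrite("pics/c5.png",cv2.convertScaleAbs(a,alpha=1.3))
E
```

```text
[[138, 137, 134, 131, 132, 128, 125, 123, 125, 124, 116, 112, 110, 113, 115, 117, 118, 115, 115, 117, 116, 115, 115, 114, 114, 112, 110, 114, 115, 110, 111, 126, 133, 133, 133, 133, 132, 125, 132, 131
131, 128, 129, 129, 127, 124, 118, 117, 121, 119, 117, 117, 116, 115, 118, 118, 116, 116, 116, 117, 117, 116, 115, 116, 114, 113, 114, 115, 116, 111, 108, 123, 134, 133, 132, 132, 126, 117, 109, 105
128, 127, 127, 128, 128, 125, 123, 121, 119, 118, 117, 118, 113, 102, 96, 96, 93, 83, 77, 83, 102, 115, 115, 117, 116, 116, 115, 115, 114, 116, 110, 108, 125, 132, 133, 133, 116, 98, 85, 87
127, 126, 127, 129, 122, 112, 105, 103, 96, 87, 83, 80, 78, 71, 68, 65, 64, 58, 56, 67, 98, 115, 116, 116, 116, 116, 115, 115, 115, 115, 114, 112, 123, 133, 131, 132, 126, 101, 75, 76
128, 128, 127, 127, 112, 78, 70, 71, 68, 63, 60, 62, 61, 60, 56, 50, 42, 40, 39, 46, 79, 110, 117, 116, 115, 116, 114, 114, 115, 116, 117, 108, 104, 126, 133, 131, 130, 126, 105, 86
129, 126, 127, 129, 104, 55, 56, 52, 49, 46, 43, 43, 41, 41, 38, 35, 33, 34, 33, 42, 84, 116, 117, 116, 116, 116, 116, 116, 115, 117, 115, 109, 
[... 2355 characters left out ...]
, 116, 117, 118, 122, 128, 125, 122, 128, 128, 128, 129, 128, 126, 126, 128, 125, 126, 124, 125, 124, 111, 85, 84, 104, 111, 108, 122
131, 130, 132, 131, 131, 128, 130, 131, 131, 129, 123, 123, 127, 128, 128, 130, 128, 128, 129, 127, 127, 127, 127, 128, 127, 126, 126, 126, 128, 129, 126, 124, 120, 107, 93, 86, 87, 87, 97, 116
131, 132, 131, 130, 130, 130, 130, 130, 128, 128, 129, 129, 129, 128, 127, 129, 128, 128, 130, 130, 127, 129, 131, 129, 128, 122, 108, 103, 100, 99, 95, 89, 85, 79, 75, 71, 70, 72, 94, 112
119, 124, 130, 129, 130, 129, 129, 130, 130, 128, 129, 130, 127, 129, 129, 133, 130, 127, 121, 113, 105, 100, 98, 96, 92, 87, 79, 74, 72, 71, 68, 67, 67, 66, 68, 67, 67, 67, 90, 111]]
```

View pics/c4.png

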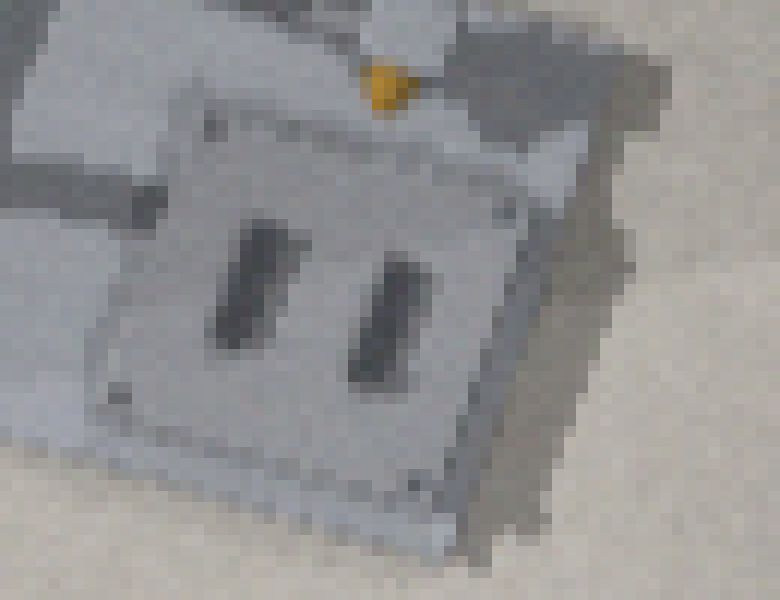

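View pics/c5.png

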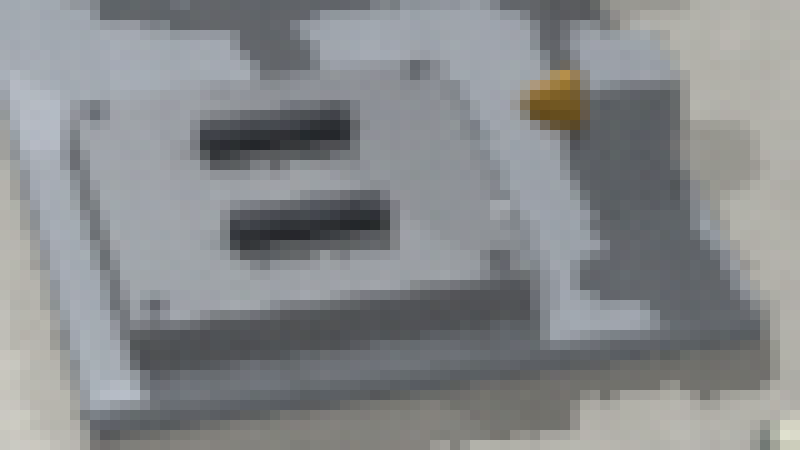

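```bash
python3 - <<'E'
from h import *
np.set_printoptions(precision=4,suppress=True)
T=cv2.imread("pics/top0.png");S=cv2.imread("pics/side0.png")
ts=np.array([(327.3,200.9),(351.7,208.8),(319.4,225.6),(344.1,233.9)])
ss=np.array([(331.5,226.3),(339.5,245.3),(299.2,230.7),(305,250)])
for n,q in(("top",ts),("side",ss)):
    P=np.array([onz(n,*a,.025) for a in q]);print(n,P[:,:2].tolist(),P.mean(0))
    dx=P[0]+P[1]-P[2]-P[3];dy=P[0]-P[1]+P[2]-P[3]
    print("x dir yaw",np.degrees(np.arctan2(dx[1],dx[0])),"y yaw-90",np.degrees(np.arctan2(dy[1],dy[0]))-90,np.linalg.norm(dx)/2,np.linalg.norm(dy)/2)
# wheel rim
for n,im,box in(("top",T,(245,170,290,215)),("side",S,(280,160,325,195))):
    x0,y0,x1,y1=box;s=im[y0:y1,x0:x1]
    cv2.imwrite(f"pics/w_{n}.png",cv2.convertScaleAbs(cv2.resize(s,None,fx=13,fy=13,interpolation=cv2.INTER_NEAREST),alpha=1.4))
E
```

```text
top [[0.5557977190691685, -0.06420452795522127], [0.5284511231466664, -0.1455535802462654], [0.47303602713647686, -0.037051695630918556], [0.44471550170097507, -0.11881686569937519]] [ 0.5005 -0.0914  0.025 ]
x dir yaw -17.93501242226517 y yaw-90 -18.843589260213108 0.08750062660375922 0.0861758056768711
side [[0.5520893743038706, -0.06128980486708835], [0.5243781556211226, -0.1429732817926087], [0.4697856827429261, -0.03522246619353675], [0.4432414388117775, -0.11577775566470716]] [ 0.4974 -0.0888  0.025 ]
x dir yaw -18.050039874924558 y yaw-90 -18.490830616627164 0.0859501306792272 0.08553518653947031
```

View pics/w_top.png

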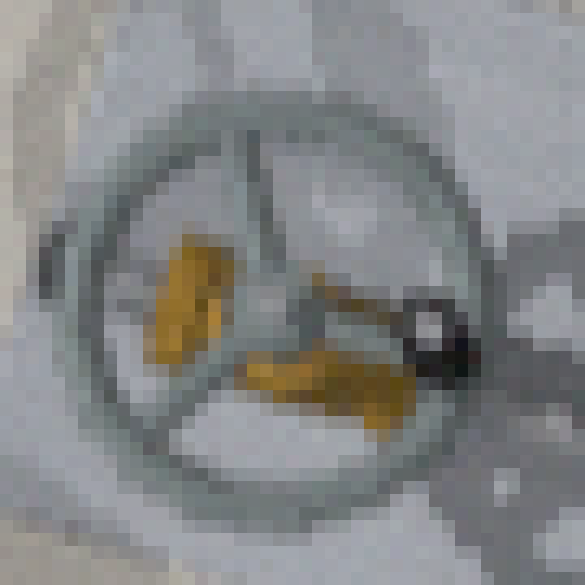

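View pics/w_side.png

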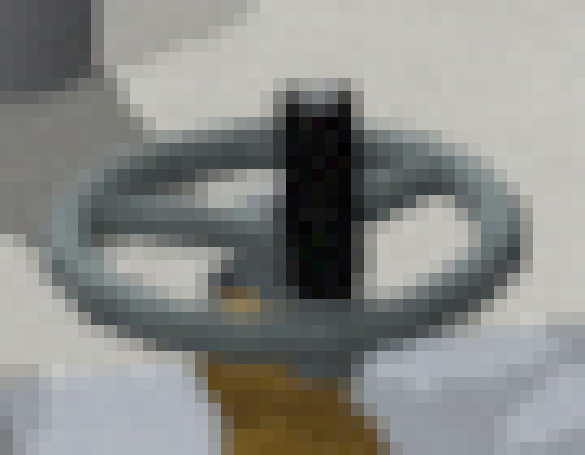

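```bash
python3 - <<'E'
from h import *
np.set_printoptions(precision=4,suppress=True)
tw=(266.3,193.4);sw=(301.75,177.6)
W=onz("top",*tw,.078);print("wheel",W,onz("side",*sw,.078),tri(tw,sw))
# handle top centre px: top view ~ (430,325)/13 -> ; side top (318,95)/13
ht=(245+430/13-.5,170+325/13-.5);hs=(280+319/13-.5,160+97/13-.5)
H=onz("top",*ht,.133);Hs=onz("side",*hs,.133);print("handle",H,Hs,tri(ht,hs))
for a,b in((H,W),(Hs,onz("side",*sw,.078))):
    d=(a-b)[:2];print(np.hypot(*d),np.degrees(np.arctan2(d[1],d[0])))
E
```

```text
wheel [0.5745 0.1344 0.078 ] [0.5726 0.1402 0.078 ] (array([0.5722, 0.135 , 0.0806]), np.float64(4.0321757144107))
handle [0.562  0.0932 0.133 ] [0.559  0.0969 0.133 ] (array([0.5598, 0.0939, 0.1343]), np.float64(4.285756260731958))
0.043108055898420844 -106.80087227645454
0.04532910991994533 -107.47459673538857
```

Emit:
drive_tool --increments '[28.2,-86.9,-8,0,0,-22.7,28.2,-86.9,-8,0,0,-22.7,28.2,-86.9,-8,0,0,-22.7,28.2,-86.9,-8,0,0,-22.7,28.2,-86.9,-8,0,0,-22.7,28.2,-86.9,-8,0,0,-22.7,28.2,-86.9,-8,0,0,-22.7,28.2,-86.9,-8,0,0,-22.7,28.2,-86.9,-8,0,0,-22.7,28.2,-86.9,-8,0,0,-22.7]' --fingers 6.2 --force 25

```text
t: 0.93
tool_pos: [0.3246, 0.117, 0.1946]
tcp_rot: [-3.14, 0.079, -0.001]
wrist_force: [0.9, -0.2, 0.9]
opening: 0.0619
```

Emit:
drive_tool --increments '[15.4,-47.2,-4.4,0,0,-10.7,15.4,-47.2,-4.4,0,0,-10.7,15.4,-47.2,-4.4,0,0,-10.7,15.4,-47.2,-4.4,0,0,-10.7,15.4,-47.2,-4.4,0,0,-10.7,15.4,-47.2,-4.4,0,0,-10.7,15.4,-47.2,-4.4,0,0,-10.7,15.4,-47.2,-4.4,0,0,-10.7,15.4,-47.2,-4.4,0,0,-10.7,15.4,-47.2,-4.4,0,0,-10.7]'

```text
t: 1.77
tool_pos: [0.4535, -0.2778, 0.1573]
tcp_rot: [-2.619, 1.735, 0.001]
wrist_force: [0.7, 0.8, 1.5]
opening: 0.0617
```

Emit:
drive_tool --increments '[0,0,0,0,0,0,0,0,0,0,0,0]'

```text
t: 1.93
tool_pos: [0.453, -0.2771, 0.1561]
tcp_rot: [-2.62, 1.732, 0.007]
wrist_force: [-0.2, 0.3, -1.1]
opening: 0.0622
```

```bash
cat >> h.py <<'E'
from scipy.spatial.transform import Rotation as Ro
def st():
    o=r.observe();x=Ro.from_rotvec(o["tcp_rot"]).as_matrix()
    print("t %.2f"%o["t"],"pos",o["tool_pos"].round(4),"xyaw %.2f"%np.degrees(np.arctan2(x[1,0],x[0,0])),"z",x[:,2].round(4),"F",o["wrist_force"].round(2),"op %.4f"%o["opening"])
    return o
E
python3 - <<'E'
from h import *
st()
im=r.snapshot("side")[:,:,::-1];cv2.imwrite("pics/side1.png",im)
t=r.snapshot("top")[:,:,::-1];cv2.imwrite("pics/top1.png",t)
o=np.zeros((480,800,3),np.uint8)
o[:480,:400]=cv2.resize(im[230:350,320:420],None,fx=4,fy=4);o[:400,400:]=cv2.resize(t[170:270,360:460],None,fx=4,fy=4)
cv2.imwrite("pics/c6.png",cv2.convertScaleAbs(o,alpha=1.3))
E
```

```text
t 1.93 pos [ 0.453  -0.2771  0.1561] xyaw -66.94 z [-0.0033  0.0027 -1.    ] F [-0.21  0.35 -1.07] op 0.0622
```

View pics/c6.png

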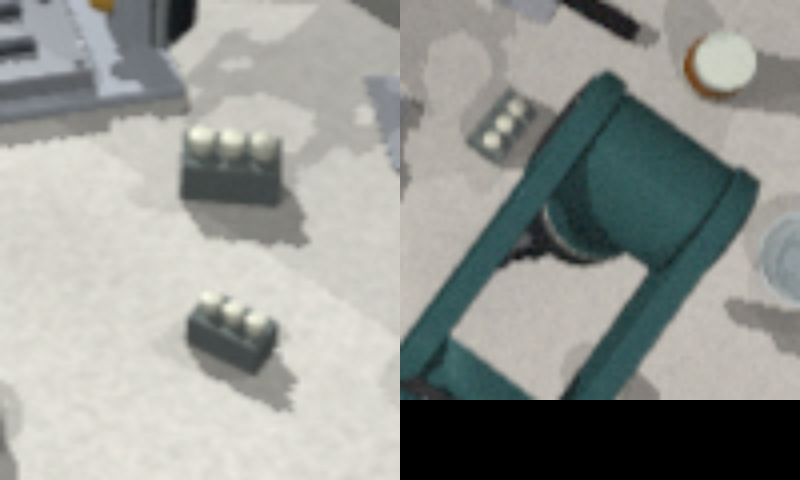

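Emit:
drive_tool --increments '[1.3,-3.9,0,0,0,0,2.6,-7.8,0,0,0,0,2.6,-7.8,-3.5,0,0,0,2.6,-7.8,-7,0,0,0,2.6,-7.8,-10.6,0,0,0,2.6,-7.8,-10.6,0,0,0,2.6,-7.8,-10.6,0,0,0]'

```text
t: 2.62
tool_pos: [0.4784, -0.351, 0.0508]
tcp_rot: [-2.624, 1.726, 0.008]
wrist_force: [0.3, 0.6, 0.9]
opening: 0.062
```

```bash

python3 - <<'E'
from h import *
st()
im=r.snapshot("side")[:,:,::-1];cv2.imwrite("pics/side2.png",im)
o=cv2.resize(im[250:340,320:430],None,fx=7,fy=6.6)
cv2.imwrite("pics/c7.png",cv2.convertScaleAbs(o,alpha=1.3))
E
```

```text
t 2.62 pos [ 0.4784 -0.351   0.0508] xyaw -66.67 z [-0.0037  0.0035 -1.    ] F [0.31 0.59 0.92] op 0.0620
```

View pics/c7.png

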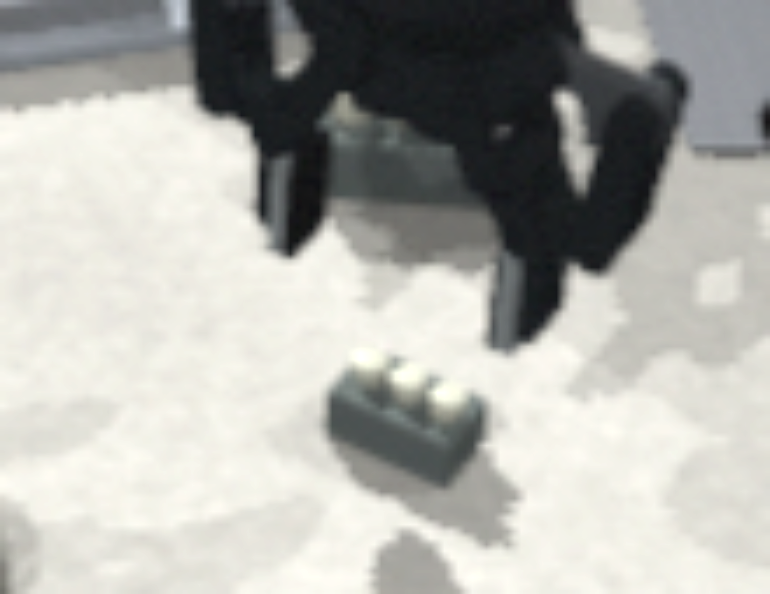

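```bash

python3 - <<'E'
from h import *
a=(320+285/7-.5,250+248/6.6-.5);b=(320+508/7-.5,250+345/6.6-.5)
for z in(.051,.056,.061):
    A=onz("side",*a,z);B=onz("side",*b,z);print(z,A,B,(A+B)/2,np.degrees(np.arctan2((B-A)[1],(B-A)[0])),np.linalg.norm(B-A))
E
```

```text
0.051 [ 0.46357158 -0.3132314   0.051     ] [ 0.49194176 -0.37841929  0.051     ] [ 0.47775667 -0.34582535  0.051     ] -66.48102305570401 0.0710937907920788
0.056 [ 0.46018308 -0.31764118  0.056     ] [ 0.48829056 -0.38222544  0.056     ] [ 0.47423682 -0.34993331  0.056     ] -66.48102305570394 0.07043547657711903
0.061 [ 0.45679459 -0.32205096  0.061     ] [ 0.48463936 -0.38603159  0.061     ] [ 0.47071697 -0.35404127  0.061     ] -66.48102305570401 0.06977716236215939
```

Emit:
drive_tool --increments '[0.2,-0.3,-2,0,0,0,0.2,-0.3,-3.5,0,0,0,0.2,-0.3,-4.3,0,0,0,0.2,-0.3,-4.6,0,0,0,0.2,-0.3,-4.6,0,0,0,0.2,-0.3,-4.6,0,0,0]'

```text
t: 3.17
tool_pos: [0.4826, -0.3574, 0.0083]
tcp_rot: [2.623, -1.728, 0.005]
wrist_force: [-0.9, -0.3, -0.2]
opening: 0.0623
```

```bash

python3 - <<'E'
from h import *
st()
im=r.snapshot("side")[:,:,::-1];cv2.imwrite("pics/side3.png",im)
o=cv2.resize(im[250:340,320:430],None,fx=7,fy=6.6)
cv2.imwrite("pics/c8.png",cv2.convertScaleAbs(o,alpha=1.5))
E
```

```text
t 3.17 pos [ 0.4826 -0.3574  0.0083] xyaw -66.76 z [ 0.0024 -0.0022 -1.    ] F [-0.91 -0.34 -0.16] op 0.0623
```

View pics/c8.png

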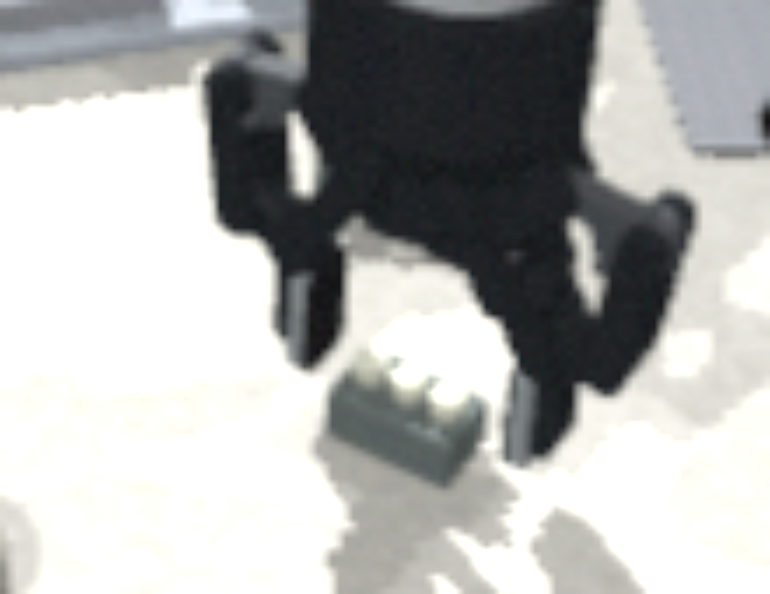

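```bash

python3 - <<'E'
from h import *
np.set_printoptions(precision=4,suppress=True)
st()
c=lambda u,v:(320+u/7-.5,250+v/6.6-.5)
a=c(306,364);b=c(525,463)
for z in(.008,.013,.018):
    A=onz("side",*a,z);B=onz("side",*b,z);print(z,A,B,(A+B)/2,np.linalg.norm(B-A))
print("carrier top-front edge z=.018",onz("side",*c(332,397),.018),onz("side",*c(447,455),.018))
print("bottom",onz("side",*c(332,432),0),onz("side",*c(445,484),0), onz("side",*c(483,440),0))
im=r.snapshot("side")[:,:,::-1];
o=cv2.resize(im[285:330,355:405],None,fx=15,fy=13,interpolation=cv2.INTER_CUBIC)
cv2.imwrite("pics/c9.png",cv2.convertScaleAbs(o,alpha=1.2))
E
```

```text
t 3.22 pos [ 0.4826 -0.3574  0.0082] xyaw -66.77 z [ 0.0025 -0.0023 -1.    ] F [-0.2   0.36  0.76] op 0.0621
0.008 [ 0.4674 -0.3213  0.008 ] [ 0.4961 -0.3861  0.008 ] [ 0.4817 -0.3537  0.008 ] 0.07080192403150154
0.013 [ 0.4642 -0.3254  0.013 ] [ 0.4927 -0.3895  0.013 ] [ 0.4784 -0.3574  0.013 ] 0.07019467062668819
0.018 [ 0.4611 -0.3294  0.018 ] [ 0.4892 -0.393   0.018 ] [ 0.4751 -0.3612  0.018 ] 0.06958741722187473
carrier top-front edge z=.018 [ 0.4593 -0.3443  0.018 ] [ 0.4728 -0.3794  0.018 ]
bottom [ 0.4621 -0.342   0.    ] [ 0.4769 -0.3753  0.    ] [ 0.4972 -0.3671  0.    ]
```

View pics/c9.png

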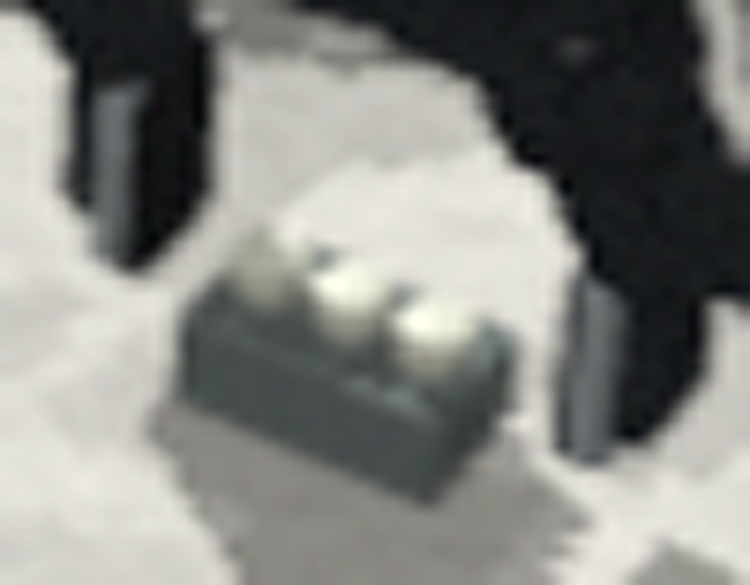

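Emit:
drive_tool --increments '[0,0,-0.3,0,0,0,0,0,-0.6,0,0,0,0,0,-0.6,0,0,0]'

```text
t: 3.52
tool_pos: [0.4813, -0.3565, -0.0004]
tcp_rot: [-2.623, 1.729, 0.002]
wrist_force: [-0.6, -0.6, 0.0]
opening: 0.0617
```

Emit:
drive_tool --increments '[0,0,0,0,0,0,0,0,0,0,0,0,0,0,0,0,0,0,0,0,0,0,0,0,0,0,0,0,0,0,0,0,0,0,0,0]' --fingers 3.5 --force 25

```text
t: 4.02
tool_pos: [0.4816, -0.3568, 0.0002]
tcp_rot: [2.623, -1.729, 0.0]
wrist_force: [-0.0, 1.0, 0.3]
opening: 0.0396
```

```bash

python3 - <<'E'
from h import *
st()
im=r.snapshot("side")[:,:,::-1];
o=cv2.resize(im[275:330,350:415],None,fx=12,fy=10.5,interpolation=cv2.INTER_CUBIC)
cv2.imwrite("pics/c10.png",cv2.convertScaleAbs(o,alpha=1.4))
E
```

```text
t 4.02 pos [ 4.816e-01 -3.568e-01  2.000e-04] xyaw -66.78 z [ 0.e+00 -1.e-04 -1.e+00] F [-0.    1.02  0.29] op 0.0396
```

View pics/c10.png

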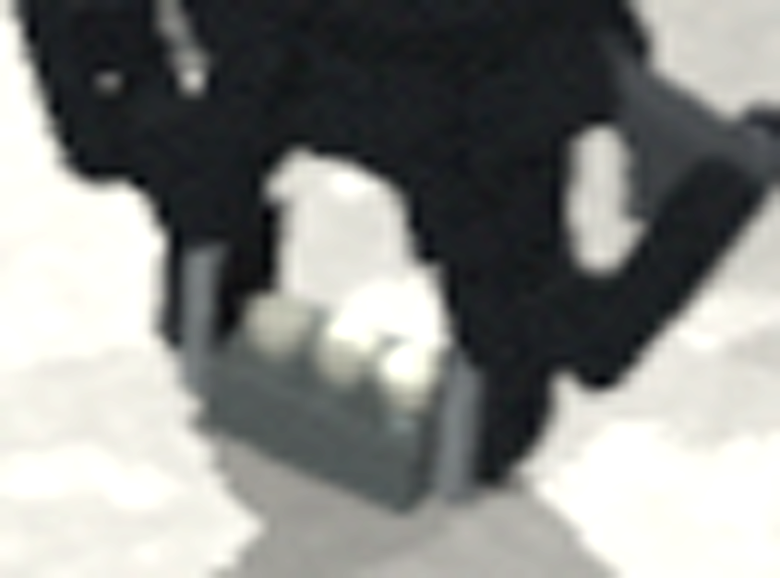

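Emit:
drive_tool --increments '[0,0,3,0,0,0,0,0,7,0,0,1,0,3,10,0,0,2,0,7,10,0,0,3,1,11,10,0,0,4,2,15,10,0,0,5,2,19,10,0,0,6,2,23,10,0,0,7,2,26.6,10,0,0,8.1,2,26.6,10,0,0,8.1]'

```text
t: 4.9
tool_pos: [0.5009, -0.0845, 0.1]
tcp_rot: [-3.101, 0.48, 0.002]
wrist_force: [-0.3, 0.6, -0.8]
opening: 0.0394
```

Emit:
drive_tool --increments '[0,0,0,0,0,0,0,0,0,0,0,0,0,0,0,0,0,0]'

```text
t: 5.15
tool_pos: [0.5017, -0.0918, 0.1002]
tcp_rot: [3.101, -0.499, 0.0]
wrist_force: [0.1, 0.6, -1.0]
opening: 0.0394
```

```bash

python3 - <<'E'
from h import *
st()
E
```

```text
t 5.15 pos [ 0.5017 -0.0918  0.1002] xyaw -18.28 z [ 1.e-04 -6.e-04 -1.e+00] F [ 0.09  0.57 -1.03] op 0.0394
```

Emit:
drive_tool --increments '[0,0,-2,0,0,0,0,0,-4,0,0,0,0,0,-5.5,0,0,0,0,0,-5.5,0,0,0,0,0,-5.5,0,0,0]'

```text
t: 5.57
tool_pos: [0.5008, -0.0918, 0.0443]
tcp_rot: [-3.101, 0.5, 0.004]
wrist_force: [0.6, 0.3, -0.4]
opening: 0.0392
```

```bash

python3 - <<'E'
from h import *
st()
im=r.snapshot("side")[:,:,::-1];cv2.imwrite("pics/side4.png",im)
t=r.snapshot("top")[:,:,::-1];cv2.imwrite("pics/top4.png",t)
cv2.imwrite("pics/c11.png",cv2.convertScaleAbs(cv2.resize(im[205:265,285:365],None,fx=10,fy=10,interpolation=cv2.INTER_CUBIC),alpha=1.4))
cv2.imwrite("pics/c12.png",cv2.convertScaleAbs(cv2.resize(t[180:250,300:380],None,fx=8,fy=8,interpolation=cv2.INTER_CUBIC),alpha=1.4))
E
```

```text
t 5.57 pos [ 0.5008 -0.0918  0.0443] xyaw -18.32 z [-2.4e-03  5.0e-04 -1.0e+00] F [ 0.6   0.27 -0.4 ] op 0.0392
```

View pics/c11.png

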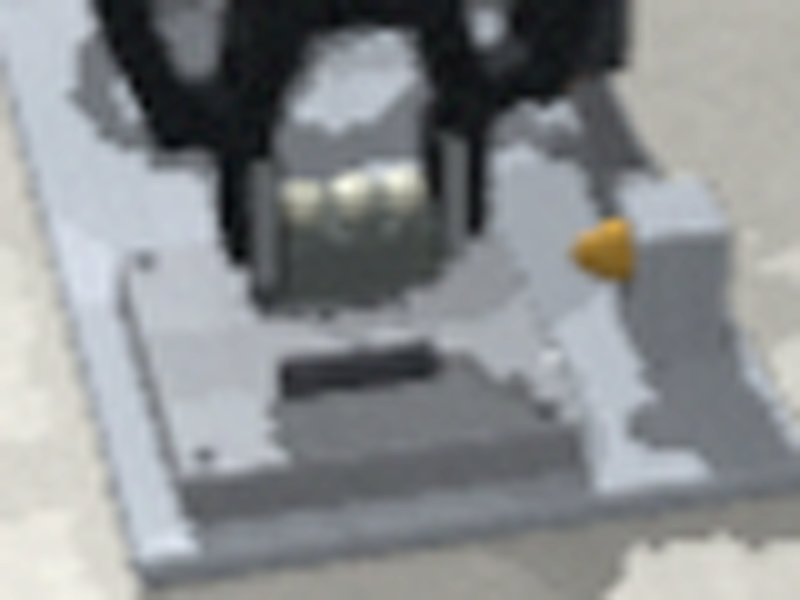

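View pics/c12.png

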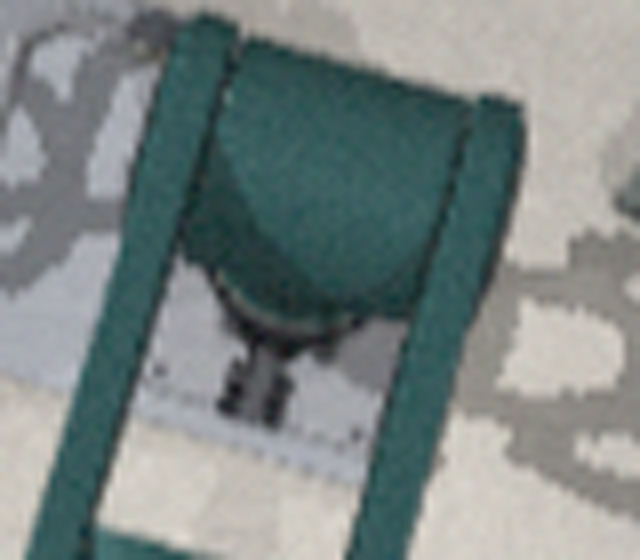

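```bash

python3 - <<'E'
from h import *
np.set_printoptions(precision=4,suppress=True)
im=cv2.imread("pics/side4.png")
print(im[218:240,308:334].max(2))
c=lambda u,v:(285+u/10-.5,205+v/10-.5)
y=np.radians(-18.3);ex=np.array([np.cos(y),np.sin(y),0]);ey=np.array([-np.sin(y),np.cos(y),0])
C=np.array([.4974,-.0888,.025])
for nm,p,z in(("botL",c(272,307),.044),("botR",c(440,287),.044),("topL",c(285,232),.062),("topR",c(436,208),.062),("stop-y near bottomL",c(283,394),.025),("stopnearR",c(438,371),.025),("stop top far L",c(284,360),.031),("stop farR",c(432,345),.031)):
    P=onz("side",*p,z)-C;print(nm,"x %.4f y %.4f"%(P@ex,P@ey))
E
```

```text
[[ 19  21  21  16  58  86  88  89  89  98 109  98  86  88  89  90  91  90
   78  40  33  45  38  26  17  35]
 [ 19  20  22  17  61  88  88  89  89  91  88  88  88  89  89  89  91  93
   77  40  25  50  66  50  17  37]
 [ 17  18  18  22  55  81  90  88  89  89  92  91  89  90  89  90  91  92
   78  39  16  50  71  56  17  50]
 [ 20  22  51  59  57  72  88  90  90  91  90  91  89 111 131 133 133 136
  115  57  17  49  72  56  17  56]
 [ 17  29  57  70  61  71  91  91  90  89 100 127 144 142 145 158 171 160
  131  60  18  50  72  57  13  57]
 [ 21  34  60  74  74 101 128 130 124 106 144 178 164 147 124 134 159 149
  125  78  17  50  73  55  17  52]
 [ 17  31  57  73  73 104 135 140 133 103 117 143 136 118  95  97 118 114
  101  71  27  51  71  56  16  63]
 [ 15  35  58  72  64  78 107 117 104  86  90 105 104  92  79  85  95  94
   81  63  45  52  72  55  17  54]
 [ 20  27  55  74  64  63  91  97  84  76  78  84  83  70  63  63  71  71
   61  58  47  52  72  57  18  56]
 [ 19  23  53  73  60  47  65  72  69  72  75  63  62  58  55  69  73  57
   56  59  54  55  72  54  19  69]
 [ 17  21 
[... 829 characters left out ...]
111 112 110 111 110 109 111 111]
 [138 138 114  79  82  81  74  84  89  64  82 103 101 100 101 108 107 104
  112 112 113 111 111 110 111 116]
 [133 135 129 121 121 120 118 116 108 103 107 113 112 111 114 119 113 110
  117 119 117 124 124 122 123 125]
 [131 131 132 132 132 131 129 129 127 123 114 113 113 119 129 135 133 128
  118 111 120 130 128 129 127 128]
 [132 132 132 133 132 131 130 129 133 131 128 119 103  96 106 104  94  85
   74  69 101 131 130 128 128 129]]
botL x -0.0202 y -0.0122
botR x 0.0220 y -0.0131
topL x -0.0156 y -0.0070
topR x 0.0229 y -0.0050
stop-y near bottomL x -0.0199 y -0.0225
stopnearR x 0.0195 y -0.0217
stop top far L x -0.0184 y -0.0168
stop farR x 0.0186 y -0.0189
```

```bash

python3 - <<'E'
from h import *
y=np.radians(-18.3);ex=np.array([np.cos(y),np.sin(y),0]);ey=np.array([-np.sin(y),np.cos(y),0])
C=np.array([.4974,-.0888,.025])
for z in(.066,.068):
  for p in((314.6,224.1),(319.3,223.1),(324,222.4)):
    P=onz("side",*p,z)-C;print(z,"x %.4f y %.4f"%(P@ex,P@ey))
P=np.array([.5008,-.0918,0])-C;print("TCP",P@ex,P@ey)
E
```

```text
0.066 x -0.0097 y 0.0019
0.066 x 0.0025 y 0.0037
0.066 x 0.0146 y 0.0042
0.068 x -0.0103 y -0.0011
0.068 x 0.0019 y 0.0007
0.068 x 0.0139 y 0.0011
TCP 0.004170023991884702 -0.001780702082636533
```

Emit:
drive_tool --increments '[-0.2,0.05,-0.5,0,0,0,-0.2,0.05,-1,0,0,0,-0.2,0.05,-1,0,0,0]'

```text
t: 5.92
tool_pos: [0.4991, -0.0902, 0.0347]
tcp_rot: [-3.102, 0.497, 0.001]
wrist_force: [0.0, 0.1, -0.6]
opening: 0.0396
```

```bash

python3 - <<'E'
from h import *
st()
im=r.snapshot("side")[:,:,::-1];cv2.imwrite("pics/side5.png",im)
cv2.imwrite("pics/c13.png",cv2.convertScaleAbs(cv2.resize(im[215:255,295:350],None,fx=14,fy=14,interpolation=cv2.INTER_CUBIC),alpha=1.8))
E
```

```text
t 5.92 pos [ 0.4991 -0.0902  0.0347] xyaw -18.19 z [-8.e-04  2.e-04 -1.e+00] F [ 0.04  0.05 -0.62] op 0.0396
```

View pics/c13.png

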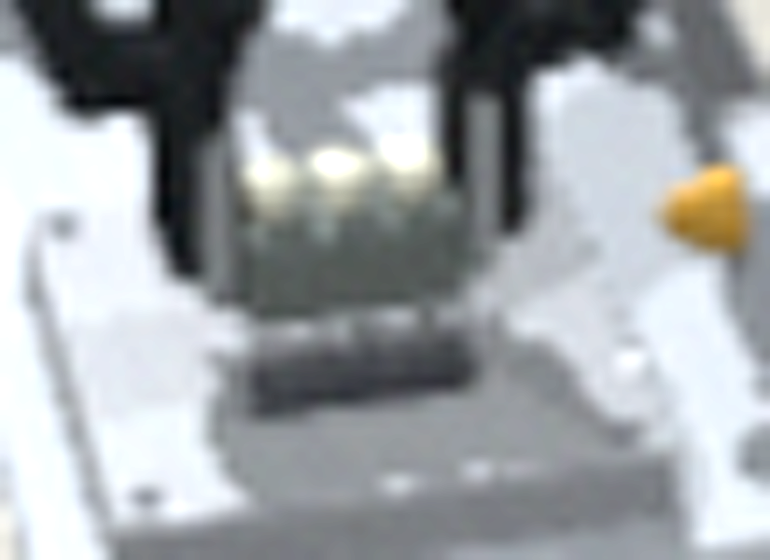

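```bash

python3 - <<'E'
from h import *
im=cv2.imread("pics/side5.png")
print(im[228:246,308:332].max(2))
c=lambda u,v:(295+u/14-.5,215+v/14-.5)
y=np.radians(-18.3);ex=np.array([np.cos(y),np.sin(y),0]);ey=np.array([-np.sin(y),np.cos(y),0])
C=np.array([.4974,-.0888,.025])
for nm,p,z in(("carrier botL",c(245,318),.0347),("botR",c(465,290),.0347),("c mid",c(355,305),.0347),("stop front topL",c(255,383),.031),("stop front topR",c(470,360),.031),("stop front botL",c(255,412),.025),("R",c(470,385),.025),
 ("cr1",c(270,176),.0587),("cr2",c(340,168),.0587),("cr3",c(408,158),.0587)):
    P=onz("side",*p,z)-C;print(nm,"x %.4f y %.4f"%(P@ex,P@ey))
E
```

```text
[[ 22  53  72  58  78 119 123 110  92  91 108 110  96  84  86  97  97  82
   65  46  50  72  56  19]
 [ 26  52  73  57  57  93 102  91  83  89  97  96  82  77  78  73  74  65
   71  66  51  74  56  19]
 [ 24  52  72  57  44  70  78  73  66  77  84  68  63  62  74  71  57  57
   61  57  55  73  57  18]
 [ 24  52  73  58  60  74  59  57  55  73  80  58  57  56  61  62  54  53
   51  48  54  70  60  45]
 [ 24  54  72  60  53  65  59  56  54  58  62  52  52  54  52  53  51  50
   50  46  56  71  82  99]
 [ 22  49  72  60  45  53  53  54  53  52  51  50  50  51  50  51  48  49
   52  49  55  66  88 109]
 [ 33  52  74  60  45  51  51  50  52  50  51  50  50  50  49  50  50  50
   50  53  68  83  99 109]
 [104  82  72  60  46  51  50  52  52  48  50  51  51  50  50  50  52  49
   49  57  84 105 107 109]
 [134 109  69  60  46  53  49  50  51  49  50  49  50  50  52  52  56  62
   66  75  92 112 111 108]
 [134 127 118 111  84  53  50  52  51  55  66  73  71  76  91 100  86  61
   84  90  90 101  93 116]
 [131 132 134 126 105  87  84  92 102  86  84  91  66  69  76  82  73  59
   67  68  75  8
[... 296 characters left out ...]
  44  70  84  78]
 [132 133 114  78  66  42  43  46  43  42  41  39  38  36  37  35  36  37
   37  39  56  79  88  86]
 [136 126  95  79  70  49  39  40  38  36  37  37  40  48  54  60  63  72
   80  81  82  87  90  89]
 [143 124  85  79  69  50  47  52  56  71  78  79  80  80  83  83  83  87
   90  90  89  89  88  90]
 [146 123  86  88  85  80  81  81  82  86  88  89  89  89  89  90  89  89
   90  89  90  89  91  91]]
carrier botL x -0.0188 y -0.0077
botR x 0.0211 y -0.0081
c mid x 0.0010 y -0.0082
stop front topL x -0.0199 y -0.0223
stop front topR x 0.0183 y -0.0241
stop front botL x -0.0201 y -0.0226
R x 0.0185 y -0.0233
cr1 x -0.0122 y 0.0002
cr2 x 0.0003 y -0.0001
cr3 x 0.0127 y 0.0003
```

Emit:
drive_tool --increments '[0,0,-0.2,0,0,0,0,0,-0.4,0,0,0,0,0,-0.6,0,0,0,0,0,-0.6,0,0,0]'

```text
t: 6.3
tool_pos: [0.4993, -0.0901, 0.0287]
tcp_rot: [-3.102, 0.496, 0.001]
wrist_force: [-0.6, 0.3, -0.6]
opening: 0.0394
```

```bash

python3 - <<'E'
from h import *
st()
im=r.snapshot("side")[:,:,::-1];cv2.imwrite("pics/side6.png",im)
st()
cv2.imwrite("pics/c14.png",cv2.convertScaleAbs(cv2.resize(im[215:255,295:350],None,fx=14,fy=14,interpolation=cv2.INTER_CUBIC),alpha=1.8))
E
```

```text
t 6.30 pos [ 0.4993 -0.0901  0.0287] xyaw -18.17 z [-7.e-04  2.e-04 -1.e+00] F [-0.56  0.33 -0.6 ] op 0.0394
t 6.35 pos [ 0.4994 -0.0901  0.0289] xyaw -18.17 z [-5.e-04  2.e-04 -1.e+00] F [ 0.22  0.38 -0.32] op 0.0393
```

View pics/c14.png

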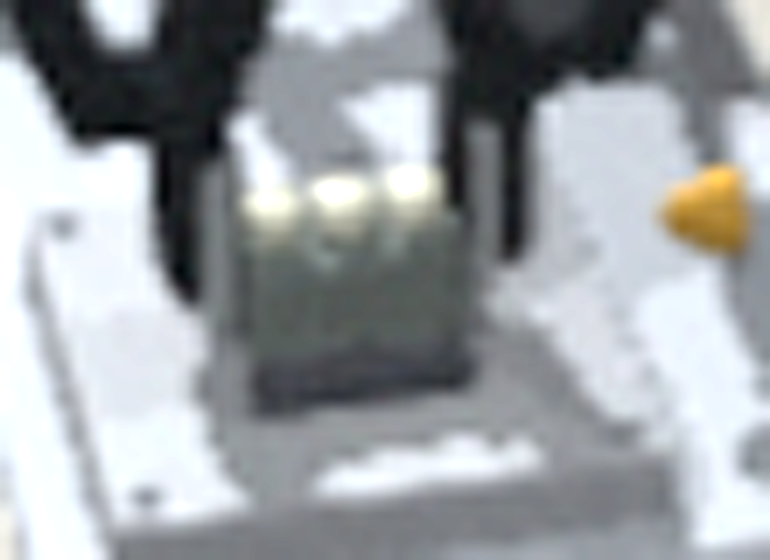

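Emit:
drive_tool --increments '[0,0,-0.15,0,0,0,0,0,-0.3,0,0,0,0,0,-0.35,0,0,0,0,0,-0.35,0,0,0]'

```text
t: 6.68
tool_pos: [0.4995, -0.0902, 0.0255]
tcp_rot: [-3.102, 0.496, 0.001]
wrist_force: [0.2, -0.2, -0.7]
opening: 0.0395
```

Emit:
drive_tool --increments '[0,0,0,0,0,0,0,0,0,0,0,0,0,0,0,0,0,0,0,0,0,0,0,0]' --fingers 5.4

```text
t: 7.02
tool_pos: [0.4998, -0.0903, 0.0259]
tcp_rot: [3.102, -0.496, 0.001]
wrist_force: [-0.6, -0.7, -0.3]
opening: 0.0541
```

Emit:
drive_tool --increments '[0,0,2,0,0,0,0,0,5,0,0,0,0,0,9,0,0,0,0,0,13,0,0,0,0,4,14.5,0,0,0,0,8,14.5,0,0,0,0,12,14.5,0,0,0,2,15,14.5,0,0,0,4,18,14.5,0,0,0]'

```text
t: 7.77
tool_pos: [0.5394, 0.0917, 0.1716]
tcp_rot: [-3.102, 0.495, -0.003]
wrist_force: [0.9, -0.3, 0.6]
opening: 0.0538
```

```bash

python3 - <<'E'
from h import *
st()
im=r.snapshot("side")[:,:,::-1];cv2.imwrite("pics/side7.png",im)
t=r.snapshot("top")[:,:,::-1];cv2.imwrite("pics/top7.png",t)
st()
o=np.zeros((560,790,3),np.uint8)
o[:400,:400]=cv2.resize(im[210:260,295:345],None,fx=8,fy=8,interpolation=cv2.INTER_CUBIC)
o[:390,400:790]=cv2.resize(t[190:242,310:362],(390,390),interpolation=cv2.INTER_CUBIC)
cv2.imwrite("pics/c15.png",cv2.convertScaleAbs(o,alpha=1.4))
E
```

```text
t 7.77 pos [0.5394 0.0917 0.1716] xyaw -18.14 z [ 0.0017 -0.     -1.    ] F [ 0.85 -0.29  0.64] op 0.0538
t 7.87 pos [0.5411 0.0938 0.1704] xyaw -17.87 z [ 0.001   0.0019 -1.    ] F [-0.13 -0.91 -0.19] op 0.0538
```

View pics/c15.png

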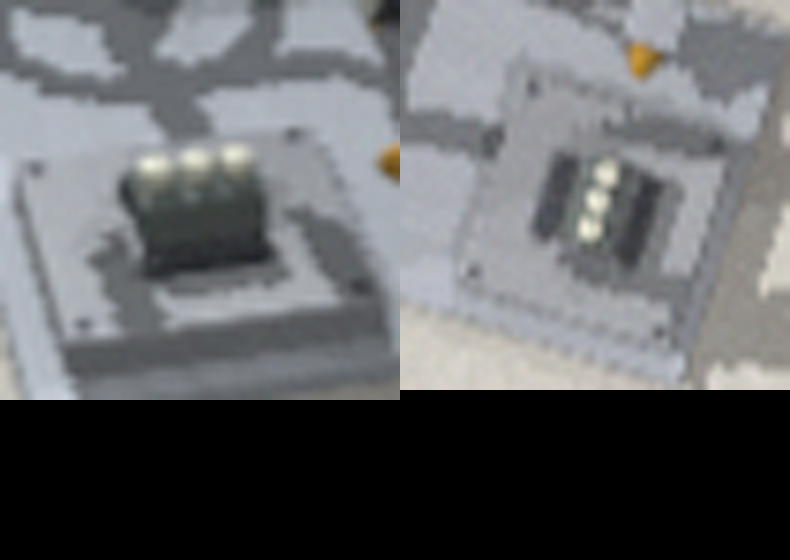

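```bash

python3 - <<'E'
from h import *
T=cv2.imread("pics/top7.png")
b,m=blobs("top",T,(330,208,342,226),lambda s:s.min(2)>100,2)
g=T[208:226,329:343].max(2);print(g)
def f(u,v):return (310+(u-400)/7.5-.5,190+v/7.5-.5)
cr=[f(606,173),f(598,201),f(590,230)]
sc=[f(533,88),f(718,145),f(474,271),f(660,331)]
y=np.radians(-18.2);ex=np.array([np.cos(y),np.sin(y),0]);ey=np.array([-np.sin(y),np.cos(y),0])
C=np.mean([onz("top",*p,.025) for p in sc],0);print("C",C)
for p in cr:
    P=onz("top",*p,.0485)-C;print("x %.4f y %.4f"%(P@ex,P@ey))
d=onz("top",*cr[0],.0485)-onz("top",*cr[2],.0485);print(np.degrees(np.arctan2(d[1],d[0])))
E
```

```text
[[120 115 115 108 103 102 101  98  93  91  91  79  84  82]
 [113 109 103 101 100 101 102 100 101  99 100 102 102 101]
 [114  94  78  86  87 101  98  95  96  91 104 117 118 115]
 [105  81  65  56  69  90  83  94 117 111  91  94 110 117]
 [100  69  58  55  63  95  91 136 147 135  78  66  83  96]
 [ 93  61  57  60  72  93  93 144 164 146  74  63  73  63]
 [ 82  62  58  57  79  81  83 114 137 115  73  72  73  54]
 [ 77  60  58  61  84  90 125 129 108  62  64  74  71  45]
 [ 71  65  62  73  86  99 163 157 134  69  67  67  55  52]
 [ 64  61  58  79  89  93 148 158 122  71  66  66  48  47]
 [ 63  62  57  84  89 105 115 128  90  76  72  67  47  45]
 [ 66  62  65  87  92 146 131 120  73  75  68  56  46  51]
 [ 61  59  76  87 103 168 158 143  65  65  63  50  46  49]
 [ 63  84  77  83 100 141 140 112  65  69  62  52  45  57]
 [ 95 112  97  89  95  85  91  69  78  66  56  50  51  60]
 [119 122 102  89  87  73  73  71  77  62  49  47  49  69]
 [123 113  84  81  81  82  81  76  75  78  54  47  57  87]
 [124 116  99 100  81  79  82  85  82  85  69  59  70  90]]
C [ 0.50038233 -0.09154554  0.025     ]
x 0.0135 y 0.0006
x 0.0007 y 0.0003
x -0.0126 y -0.0002
-16.3349883578883
```

Emit:
drive_tool --increments '[2,0,0,0,0,0,2,0,0,0,0,0,2,0,-1.5,0,0,0,2,0,-1.5,0,0,0,2,0,-1.5,0,0,0]'

```text
t: 8.28
tool_pos: [0.5584, 0.0891, 0.1548]
tcp_rot: [3.101, -0.497, -0.004]
wrist_force: [-0.1, 0.0, -1.0]
opening: 0.0537
```

```bash

python3 - <<'E'
from h import *
st()
im=r.snapshot("side")[:,:,::-1];cv2.imwrite("pics/side8.png",im)
t=r.snapshot("top")[:,:,::-1]
o=np.zeros((560,800,3),np.uint8)
o[:560,:400]=cv2.resize(im[120:204,272:332],(400,560),interpolation=cv2.INTER_CUBIC)
o[:400,400:]=cv2.resize(t[160:240,240:320],(400,400),interpolation=cv2.INTER_CUBIC)
cv2.imwrite("pics/c16.png",cv2.convertScaleAbs(o,alpha=1.6))
E
```

```text
t 8.28 pos [0.5584 0.0891 0.1548] xyaw -18.23 z [-2.9e-03 -4.0e-04 -1.0e+00] F [-0.11  0.05 -0.96] op 0.0537
```

View pics/c16.png

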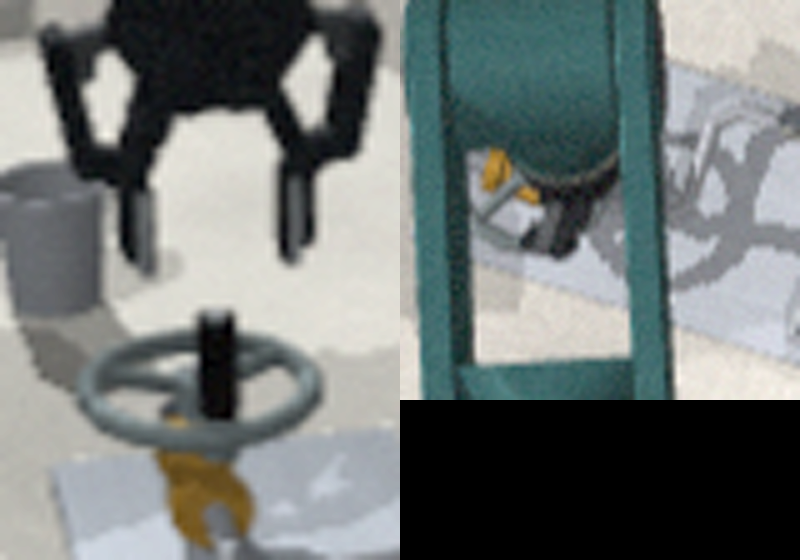

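Emit:
drive_tool --increments '[0.2,0.4,0,0,0,0,0.2,0.4,-2,0,0,0,0.2,0.4,-4,0,0,0,0.2,0.4,-5.5,0,0,0,0.2,0.4,-6,0,0,0,0.2,0.4,-6,0,0,0,0.2,0.4,-6,0,0,0]'

```text
t: 8.97
tool_pos: [0.5621, 0.0938, 0.0966]
tcp_rot: [-3.102, 0.496, -0.002]
wrist_force: [-0.6, 0.3, 0.7]
opening: 0.0544
```

```bash

python3 - <<'E'
from h import *
st()
im=r.snapshot("side")[:,:,::-1];cv2.imwrite("pics/side9.png",im)
o=cv2.resize(im[120:204,262:342],(760,798),interpolation=cv2.INTER_CUBIC)[:590]
cv2.imwrite("pics/c17.png",cv2.convertScaleAbs(o,alpha=1.6))
E
```

```text
t 8.97 pos [0.5621 0.0938 0.0966] xyaw -18.18 z [ 1.2e-03  1.0e-04 -1.0e+00] F [-0.63  0.31  0.71] op 0.0544
```

View pics/c17.png

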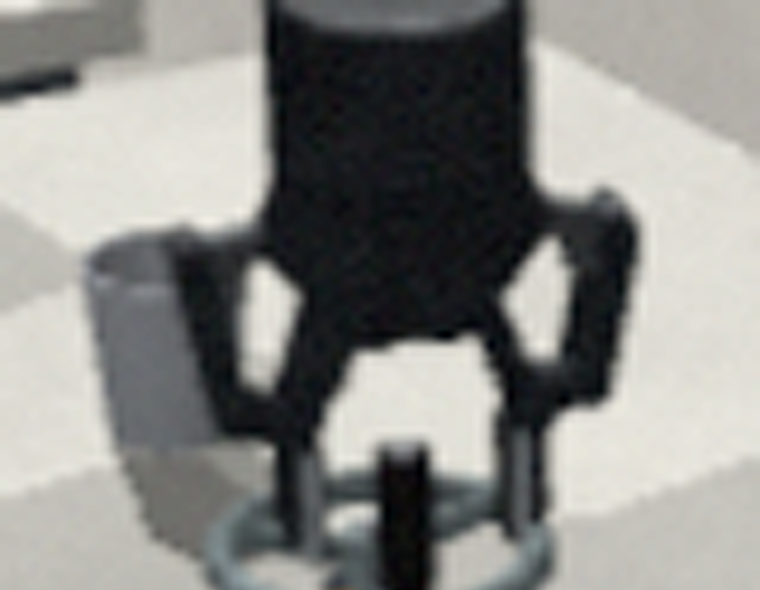

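Emit:
drive_tool --increments '[0,0,0,0,0,0,0,0,0,0,0,0,0,0,0,0,0,0,0,0,0,0,0,0,0,0,0,0,0,0,0,0,0,0,0,0,0,0,0,0,0,0,0,0,0,0,0,0]' --fingers 1 --force 40

```text
t: 9.68
tool_pos: [0.5618, 0.0939, 0.0969]
tcp_rot: [-3.102, 0.496, -0.002]
wrist_force: [-2.5, 0.4, 5.5]
opening: 0.0171
```

```bash

python3 - <<'E'
from h import *
st()
im=r.snapshot("side")[:,:,::-1];cv2.imwrite("pics/side10.png",im)
o=cv2.resize(im[150:200,277:337],(720,600),interpolation=cv2.INTER_CUBIC)[:590]
cv2.imwrite("pics/c18.png",cv2.convertScaleAbs(o,alpha=1.8))
E
```

```text
t 9.68 pos [0.5618 0.0939 0.0969] xyaw -18.18 z [ 1.2e-03  2.0e-04 -1.0e+00] F [-2.48  0.4   5.49] op 0.0171
```

View pics/c18.png

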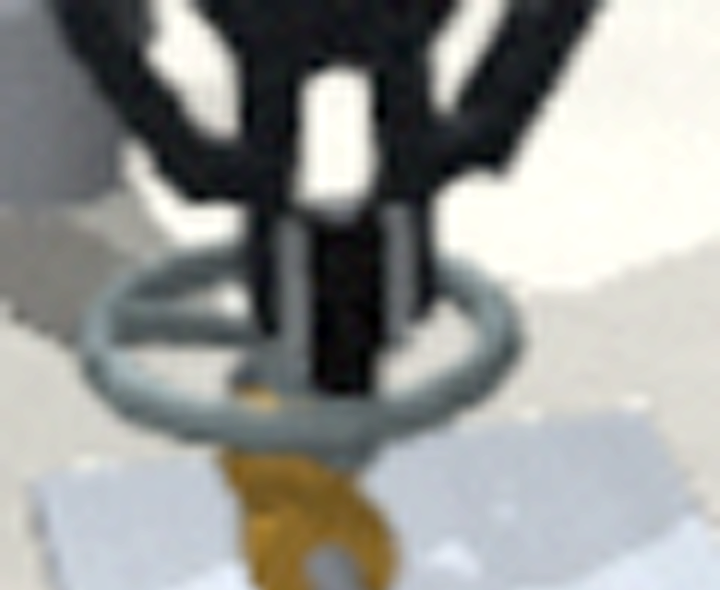

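```bash
cat >> h.py <<'E'
Y=np.radians(-18.2)
def arc(C,th0,th1,n,r0,r1,cur,nb=2):
    out=[]
    for i in range(1,n+1):
        th=np.radians(th0+(th1-th0)*i/n);rr=r0+(r1-r0)*min(1,i/nb)
        p=np.array(C)+rr*np.array([np.cos(th+Y),np.sin(th+Y)]);d=(p-cur)*100
        out+= [[round(d[0],2),round(d[1],2)]]
    return out
E
python3 - <<'E'
from h import *
cur=np.array([.5618,.0939])
print(arc((.575,.1355),270.7,180,6,.0436,.045,cur))
E
```

```text
[[np.float64(-1.07), np.float64(0.43)], [np.float64(-2.01), np.float64(1.13)], [np.float64(-2.68), np.float64(2.11)], [np.float64(-3.08), np.float64(3.22)], [np.float64(-3.17), np.float64(4.4)], [np.float64(-2.95), np.float64(5.57)]]
```

Emit:
drive_tool --increments '[-0.55,0.2,0,0,0,0,-1.07,0.43,0,0,0,0,-2.01,1.13,0,0,0,0,-2.68,2.11,0,0,0,0,-3.08,3.22,0,0,0,0,-3.08,3.22,0,0,0,0,-3.08,3.22,0,0,0,0]'

```text
t: 10.32
tool_pos: [0.5288, 0.1274, 0.0969]
tcp_rot: [-3.101, 0.494, 0.004]
wrist_force: [-5.0, 0.4, 9.0]
opening: 0.0171
```

```bash
python3 - <<'E'
from h import *
st()
E
```

```text
t 10.32 pos [0.5288 0.1274 0.0969] xyaw -18.11 z [-0.0026  0.0014 -1.    ] F [-4.99  0.39  8.98] op 0.0171
```

```bash
python3 - <<'E'
from h import *
print([[float(b) for b in a] for a in arc((.5727,.136),211,86,10,.045,.045,np.array([.531,.1261]))])
E
```

```text
[[-0.33, 0.97], [-0.23, 1.94], [0.08, 2.87], [0.59, 3.71], [1.26, 4.42], [2.07, 4.97], [2.98, 5.33], [3.95, 5.48], [4.93, 5.43], [5.87, 5.16]]
```

Emit:
drive_tool --increments '[-0.33,0.97,0,0,0,0,-0.23,1.94,0,0,0,0,0.08,2.87,0,0,0,0,0.59,3.71,0,0,0,0,1.26,4.42,0,0,0,0,2.07,4.97,0,0,0,0,2.98,5.33,0,0,0,0,3.95,5.48,0,0,0,0,3.95,5.48,0,0,0,0,3.95,5.48,0,0,0,0]'

```text
t: 11.15
tool_pos: [0.5714, 0.1826, 0.0969]
tcp_rot: [-3.099, 0.494, -0.005]
wrist_force: [2.9, 2.2, 5.7]
opening: 0.0169
```

```bash
python3 - <<'E'
from h import *
st()
im=r.snapshot("side")[:,:,::-1];st()
o=cv2.resize(im[150:200,277:337],(720,600),interpolation=cv2.INTER_CUBIC)[:590]
cv2.imwrite("pics/c19.png",cv2.convertScaleAbs(o,alpha=1.8))
E
```

```text
t 11.15 pos [0.5714 0.1826 0.0969] xyaw -18.13 z [ 0.0035  0.0028 -1.    ] F [2.94 2.2  5.65] op 0.0169
t 11.20 pos [0.5714 0.1826 0.0969] xyaw -18.13 z [ 0.0038  0.003  -1.    ] F [3.12 2.8  4.43] op 0.0172
```

View pics/c19.png

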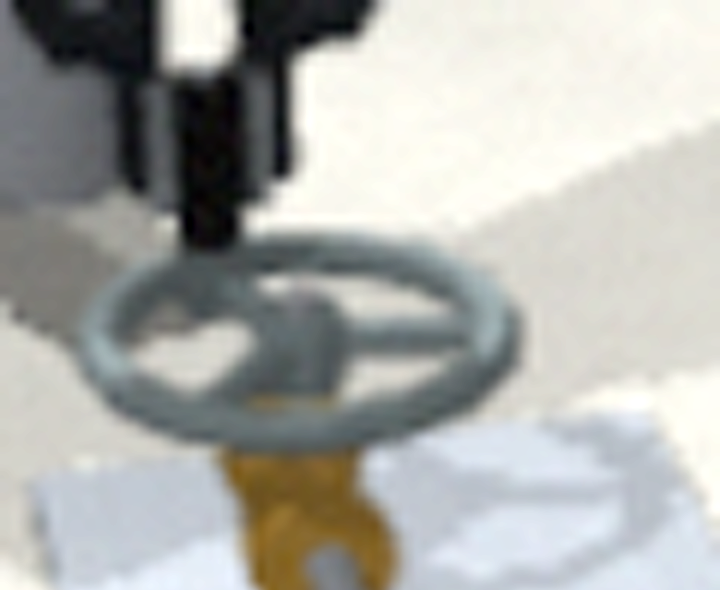

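```bash
python3 - <<'E'
from h import *
print([[float(b) for b in a] for a in arc((.5727,.136),111,0,8,.045,.045,np.array([.5705,.1809]))])
print([[float(b) for b in a] for a in arc((.5727,.136),0,-10,2,.045,.045,np.array([.5705,.1809]))])
E
```

```text
[[1.08, -0.07], [2.12, -0.41], [3.04, -0.98], [3.8, -1.76], [4.35, -2.7], [4.66, -3.74], [4.71, -4.83], [4.49, -5.9]]
[[4.36, -6.26], [4.19, -6.62]]
```

Emit:
drive_tool --increments '[1.08,-0.07,0,0,0,0,2.12,-0.41,0,0,0,0,3.04,-0.98,0,0,0,0,3.8,-1.76,0,0,0,0,4.35,-2.7,0,0,0,0,4.66,-3.74,0,0,0,0,4.71,-4.83,0,0,0,0,4.71,-4.83,0,0,0,0,4.71,-4.83,0,0,0,0]'

```text
t: 11.95
tool_pos: [0.6172, 0.1319, 0.0969]
tcp_rot: [3.101, -0.497, 0.001]
wrist_force: [-0.8, -2.7, 6.9]
opening: 0.0169
```

```bash
python3 - <<'E'
from h import *
st()
E
```

```text
t 11.95 pos [0.6172 0.1319 0.0969] xyaw -18.22 z [ 6.e-04 -9.e-04 -1.e+00] F [-0.81 -2.7   6.93] op 0.0169
```

Emit:
drive_tool --increments '[-0.1,-0.55,0,0,0,0,-0.22,-1.07,0,0,0,0,-0.35,-1.43,0,0,0,0,-0.35,-1.43,0,0,0,0,-0.35,-1.43,0,0,0,0,-0.35,-1.43,0,0,0,0]'

```text
t: 12.45
tool_pos: [0.6136, 0.1191, 0.0969]
tcp_rot: [-3.101, 0.495, -0.001]
wrist_force: [-0.2, -0.1, 6.8]
opening: 0.017
```

```bash
python3 - <<'E'
from h import *
o=st();d=o["tool_pos"][:2]-[.5727,.136];print(np.hypot(*d),np.degrees(np.arctan2(d[1],d[0]))+18.2)
E
```

```text
t 12.45 pos [0.6136 0.1191 0.0969] xyaw -18.15 z [ 8.0e-04  1.3e-03 -1.0e+00] F [-0.23 -0.05  6.78] op 0.0170
0.04424878642062339 -4.2110907277760425
```

Emit:
drive_tool --increments '[-0.1,-0.35,0,0,0,0,-0.2,-0.7,0,0,0,0,-0.2,-0.7,0,0,0,0,-0.2,-0.7,0,0,0,0]'

```text
t: 12.78
tool_pos: [0.6106, 0.1133, 0.0969]
tcp_rot: [-3.099, 0.494, 0.003]
wrist_force: [-3.5, 3.3, 8.3]
opening: 0.0166
```

```bash
python3 - <<'E'
from h import *
o=st();d=o["tool_pos"][:2]-[.5727,.136];print(np.hypot(*d),np.degrees(np.arctan2(d[1],d[0]))+18.2)
im=r.snapshot("side")[:,:,::-1];st()
t=r.snapshot("top")[:,:,::-1];cv2.imwrite("pics/top12.png",t)
z=np.zeros((560,800,3),np.uint8)
z[:400,:400]=cv2.resize(im[150:200,277:327],(400,400),interpolation=cv2.INTER_CUBIC)
z[:400,400:]=cv2.resize(t[160:220,240:300],(400,400),interpolation=cv2.INTER_CUBIC)
cv2.imwrite("pics/c20.png",cv2.convertScaleAbs(z,alpha=1.8))
E
```

```text
t 12.78 pos [0.6106 0.1133 0.0969] xyaw -18.12 z [-0.0016  0.0033 -1.    ] F [-3.46  3.34  8.32] op 0.0166
0.044151685523589425 -12.763598652344399
t 12.83 pos [0.6105 0.1133 0.0968] xyaw -18.12 z [-0.0017  0.0033 -1.    ] F [-3.81  2.73  7.27] op 0.0173
```

View pics/c20.png

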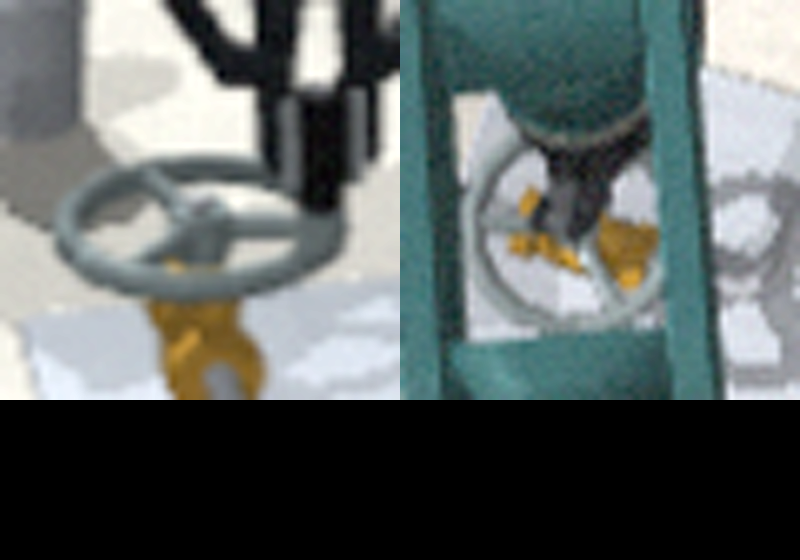

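```bash
python3 - <<'E'
from h import *
print([[float(b) for b in a] for a in arc((.572,.136),-13.4,-133.4,12,.045,.045,np.array([.6121,.1113]))])
E
```

```text
[[-0.64, -0.52], [-1.21, -1.06], [-1.87, -1.49], [-2.59, -1.8], [-3.35, -1.98], [-4.14, -2.03], [-4.91, -1.94], [-5.67, -1.71], [-6.37, -1.36], [-7.0, -0.9], [-7.54, -0.33], [-7.97, 0.33]]
```

Emit:
drive_tool --increments '[-0.64,-0.52,0,0,0,0,-1.21,-1.06,0,0,0,0,-1.21,-1.06,0,0,0,0,-1.21,-1.06,0,0,0,0]'

```text
t: 13.22
tool_pos: [0.5989, 0.1011, 0.0969]
tcp_rot: [-3.101, 0.496, 0.001]
wrist_force: [-1.5, 0.6, 8.1]
opening: 0.0173
```

```bash
cat >>h.py <<'E'
def wh(C=(.572,.136)):
    o=st();d=o["tool_pos"][:2]-np.array(C);a=np.arctan2(d[1],d[0]);F=o["wrist_force"]
    print("r %.4f th %.1f  Frad %.1f  Ftan(ccw+) %.1f"%(np.hypot(*d),np.degrees(a-Y),F[0]*np.cos(a)+F[1]*np.sin(a),-F[0]*np.sin(a)+F[1]*np.cos(a)))
E
python3 - <<'E'
from h import *
wh()
E
```

```text
t 13.22 pos [0.5989 0.1011 0.0969] xyaw -18.17 z [-2.e-04  1.e-03 -1.e+00] F [-1.55  0.65  8.11] op 0.0173
r 0.0441 th -34.2  Frad -1.5  Ftan(ccw+) -0.8
```

Not at the stop yet, so the shut direction isn't the station's x axis. I'll continue clockwise in small steps.

Emit:
drive_tool --increments '[-0.66,-0.43,0,0,0,0,-1.38,-0.74,0,0,0,0,-1.38,-0.74,0,0,0,0,-1.38,-0.74,0,0,0,0]'

```text
t: 13.55
tool_pos: [0.5849, 0.0942, 0.0969]
tcp_rot: [-3.1, 0.495, 0.001]
wrist_force: [-1.5, 2.3, 7.8]
opening: 0.0169
```

```bash
python3 - <<'E'
from h import *
wh()
E
```

```text
t 13.55 pos [0.5849 0.0942 0.0969] xyaw -18.16 z [-6.0e-04  2.1e-03 -1.0e+00] F [-1.47  2.3   7.83] op 0.0169
r 0.0437 th -54.7  Frad -2.6  Ftan(ccw+) -0.7
```

Emit:
drive_tool --increments '[-0.76,-0.18,0,0,0,0,-1.55,-0.23,0,0,0,0,-1.55,-0.23,0,0,0,0,-1.55,-0.23,0,0,0,0]'

```text
t: 13.88
tool_pos: [0.5754, 0.0926, 0.097]
tcp_rot: [-3.096, 0.495, -0.021]
wrist_force: [15.8, 4.8, -1.8]
opening: 0.0169
```

```bash
python3 - <<'E'
from h import *
wh()
E
```

```text
t 13.88 pos [0.5754 0.0926 0.097 ] xyaw -18.16 z [ 0.0142  0.0039 -0.9999] F [15.76  4.83 -1.82] op 0.0169
r 0.0435 th -67.4  Frad -3.6  Ftan(ccw+) 16.1
```

Emit:
drive_tool --increments '[0,0,0,0,0,0,0,0,0,0,0,0,0,0,0,0,0,0]'

```text
t: 14.13
tool_pos: [0.5754, 0.0926, 0.097]
tcp_rot: [-3.096, 0.495, -0.02]
wrist_force: [15.4, 4.7, -1.4]
opening: 0.0171
```

```bash
python3 - <<'E'
from h import *
wh()
im=r.snapshot("side")[:,:,::-1];cv2.imwrite("pics/side13.png",im)
z=cv2.resize(im[150:200,277:337],(720,600),interpolation=cv2.INTER_CUBIC)
cv2.imwrite("pics/c21.png",cv2.convertScaleAbs(z,alpha=1.8))
E
```

```text
t 14.13 pos [0.5754 0.0926 0.097 ] xyaw -18.16 z [ 0.0134  0.0038 -0.9999] F [15.36  4.75 -1.45] op 0.0171
r 0.0435 th -67.3  Frad -3.5  Ftan(ccw+) 15.7
```

View pics/c21.png

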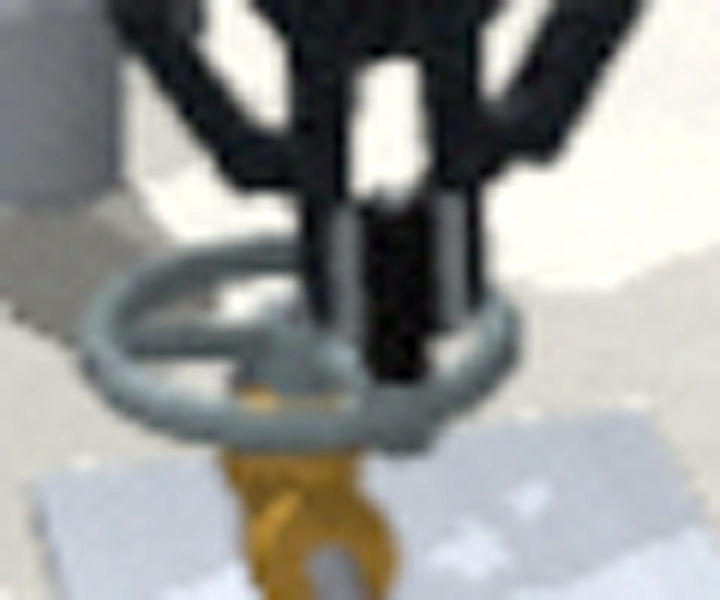

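```bash
python3 - <<'E'
from h import *
from scipy.optimize import least_squares
P=np.array([(.5288,.1274),(.5714,.1826),(.6172,.1319),(.6136,.1191),(.6106,.1133),(.5989,.1011),(.5849,.0942),(.5754,.0926),(.5618,.0939)])
s=least_squares(lambda c:np.hypot(*(P-c).T)-.045,[.572,.136]);print(s.x,(s.fun*1000).round(1))
s=least_squares(lambda c:np.hypot(*(P-c[:2]).T)-c[2],[.572,.136,.045]);print(s.x,(s.fun*1000).round(1))
C=s.x[:2];d=P[7]-C;th=np.degrees(np.arctan2(d[1],d[0])-Y);print("th shut",th)
# commanded cur: 
cur=np.array([.6121-.0121-.0138-.0155,.1113-.0106-.0074-.0023]);print(cur)
C=np.array([.572,.1365])
d=P[7]-C;th=np.degrees(np.arctan2(d[1],d[0])-Y);print(th)
for k in range(5):
    print(k,[[float(b) for b in a] for a in arc(C,th+k*150,th+150*k+150,10,.045,.045,cur)]); 
    a=np.radians(th+150*k+150)+Y;cur=C+.045*np.array([np.cos(a),np.sin(a)])
E
```

```text
[0.57260786 0.13755877] [-0.   0.1 -0.1 -0.   0.1 -0.   0.1  0.  -0. ]
[0.57260424 0.13756548 0.04500956] [-0.   0.  -0.1 -0.   0.1 -0.1  0.1  0.  -0. ]
th shut -68.24217972276887
[0.5707 0.091 ]
-67.37135433444982
0 [[1.63, 0.31], [2.67, 0.84], [3.55, 1.62], [4.19, 2.61], [4.55, 3.72], [4.62, 4.9], [4.37, 6.05], [3.84, 7.09], [3.06, 7.97], [2.07, 8.61]]
1 [[-1.12, 0.36], [-2.29, 0.43], [-3.44, 0.18], [-4.49, -0.35], [-5.36, -1.13], [-6.0, -2.12], [-6.37, -3.23], [-6.43, -4.41], [-6.19, -5.56], [-5.65, -6.6]]
2 [[0.78, -0.87], [1.77, -1.52], [2.89, -1.88], [4.06, -1.94], [5.21, -1.7], [6.26, -1.17], [7.13, -0.38], [7.77, 0.6], [8.14, 1.72], [8.2, 2.89]]
3 [[-0.24, 1.15], [-0.77, 2.2], [-1.56, 3.07], [-2.54, 3.71], [-3.66, 4.08], [-4.83, 4.14], [-5.98, 3.9], [-7.03, 3.36], [-7.9, 2.58], [-8.55, 1.59]]
4 [[-0.36, -1.12], [-0.43, -2.29], [-0.18, -3.44], [0.35, -4.49], [1.13, -5.36], [2.12, -6.0], [3.23, -6.37], [4.41, -6.43], [5.56, -6.19], [6.6, -5.65]]
```

```bash
python3 - <<'E'
from h import *
C=np.array([.5726,.13757]);th=-68.24;cur=np.array([.5707,.091])
for k in range(5):
    n=10 if k<4 else 8
    print(k,[[float(b) for b in a] for a in arc(C,th+k*150,th+150*k+15*n,n,.045,.045,cur)]); 
    a=np.radians(th+150*k+150)+Y;cur=C+.045*np.array([np.cos(a),np.sin(a)]);print(cur)
E
```

```text
0 [[1.62, 0.39], [2.68, 0.91], [3.56, 1.68], [4.22, 2.65], [4.6, 3.76], [4.68, 4.94], [4.46, 6.09], [3.94, 7.14], [3.17, 8.03], [2.19, 8.69]]
[0.59263672 0.17786305]
1 [[-1.11, 0.38], [-2.28, 0.46], [-3.44, 0.24], [-4.49, -0.28], [-5.38, -1.05], [-6.03, -2.03], [-6.41, -3.14], [-6.49, -4.31], [-6.27, -5.46], [-5.75, -6.52]]
[0.53510117 0.11269355]
2 [[0.77, -0.89], [1.75, -1.54], [2.86, -1.92], [4.03, -2.0], [5.18, -1.78], [6.24, -1.26], [7.12, -0.49], [7.78, 0.48], [8.16, 1.6], [8.24, 2.77]]
[0.61751316 0.14036422]
3 [[-0.23, 1.15], [-0.74, 2.21], [-1.51, 3.09], [-2.49, 3.75], [-3.6, 4.13], [-4.77, 4.21], [-5.92, 3.99], [-6.98, 3.47], [-7.86, 2.7], [-8.52, 1.72]]
[0.53230695 0.15760672]
4 [[-0.38, -1.11], [-0.46, -2.28], [-0.24, -3.44], [0.28, -4.49], [1.05, -5.38], [2.03, -6.03], [3.14, -6.41], [4.31, -6.49]]
[0.59747645 0.10007117]
```

Emit:
drive_tool --increments '[1.62,0.39,0,0,0,0,2.68,0.91,0,0,0,0,3.56,1.68,0,0,0,0,4.22,2.65,0,0,0,0,4.6,3.76,0,0,0,0,4.68,4.94,0,0,0,0,4.46,6.09,0,0,0,0,3.94,7.14,0,0,0,0,3.17,8.03,0,0,0,0,2.19,8.69,0,0,0,0]'

```text
t: 15.02
tool_pos: [0.5933, 0.1776, 0.0969]
tcp_rot: [3.102, -0.497, 0.006]
wrist_force: [1.7, -3.2, 7.9]
opening: 0.017
```

```bash
python3 - <<'E'
from h import *
wh((.5726,.13757))
E
```

```text
t 15.02 pos [0.5933 0.1776 0.0969] xyaw -18.20 z [ 0.0037 -0.001  -1.    ] F [ 1.7  -3.22  7.87] op 0.0170
r 0.0451 th 80.9  Frad -2.1  Ftan(ccw+) -3.0
```

Tracking well (81°, expected 81.8°).

Emit:
drive_tool --increments '[-1.11,0.38,0,0,0,0,-2.28,0.46,0,0,0,0,-3.44,0.24,0,0,0,0,-4.49,-0.28,0,0,0,0,-5.38,-1.05,0,0,0,0,-6.03,-2.03,0,0,0,0,-6.41,-3.14,0,0,0,0,-6.49,-4.31,0,0,0,0,-6.27,-5.46,0,0,0,0,-5.75,-6.52,0,0,0,0]'

```text
t: 15.85
tool_pos: [0.5345, 0.1134, 0.0969]
tcp_rot: [-3.099, 0.495, -0.001]
wrist_force: [2.2, 4.8, 5.5]
opening: 0.0167
```

```bash
python3 - <<'E'
from h import *
wh((.5726,.13757))
E
```

```text
t 15.85 pos [0.5345 0.1134 0.0969] xyaw -18.15 z [ 0.0011  0.0033 -1.    ] F [2.2  4.85 5.48] op 0.0167
r 0.0451 th -129.5  Frad -4.4  Ftan(ccw+) -2.9
```

Emit:
drive_tool --increments '[0.77,-0.89,0,0,0,0,1.75,-1.54,0,0,0,0,2.86,-1.92,0,0,0,0,4.03,-2.0,0,0,0,0,5.18,-1.78,0,0,0,0,6.24,-1.26,0,0,0,0,7.12,-0.49,0,0,0,0,7.78,0.48,0,0,0,0,8.16,1.6,0,0,0,0,8.24,2.77,0,0,0,0]'

```text
t: 16.68
tool_pos: [0.6176, 0.1389, 0.0969]
tcp_rot: [3.099, -0.498, 0.001]
wrist_force: [-0.7, -3.1, 8.7]
opening: 0.0166
```

```bash
python3 - <<'E'
from h import *
wh((.5726,.13757))
E
```

```text
t 16.68 pos [0.6176 0.1389 0.0969] xyaw -18.25 z [ 4.0e-04 -2.5e-03 -1.0e+00] F [-0.67 -3.05  8.7 ] op 0.0166
r 0.0450 th 19.9  Frad -0.8  Ftan(ccw+) -3.0
```

Emit:
drive_tool --increments '[-0.23,1.15,0,0,0,0,-0.74,2.21,0,0,0,0,-1.51,3.09,0,0,0,0,-2.49,3.75,0,0,0,0,-3.6,4.13,0,0,0,0,-4.77,4.21,0,0,0,0,-5.92,3.99,0,0,0,0,-6.98,3.47,0,0,0,0,-7.86,2.7,0,0,0,0,-8.52,1.72,0,0,0,0]'

```text
t: 17.52
tool_pos: [0.5324, 0.1581, 0.0969]
tcp_rot: [-3.1, 0.494, -0.005]
wrist_force: [4.5, 1.0, 4.7]
opening: 0.0172
```

```bash
python3 - <<'E'
from h import *
wh((.5726,.13757))
E
```

```text
t 17.52 pos [0.5324 0.1581 0.0969] xyaw -18.13 z [ 0.0036  0.0018 -1.    ] F [4.49 1.02 4.69] op 0.0172
r 0.0452 th 171.2  Frad -3.5  Ftan(ccw+) -2.9
```

Emit:
drive_tool --increments '[-0.38,-1.11,0,0,0,0,-0.46,-2.28,0,0,0,0,-0.24,-3.44,0,0,0,0,0.28,-4.49,0,0,0,0,1.05,-5.38,0,0,0,0,2.03,-6.03,0,0,0,0,3.14,-6.41,0,0,0,0,3.8,-6.49,0,0,0,0,4.31,-6.5,0,0,0,0,4.31,-6.5,0,0,0,0]'

```text
t: 18.35
tool_pos: [0.5755, 0.0927, 0.0969]
tcp_rot: [-3.101, 0.497, -0.001]
wrist_force: [0.4, 0.3, 7.9]
opening: 0.0167
```

Emit:
drive_tool --increments '[0,0,0,0,0,0,0,0,0,0,0,0,0,0,0,0,0,0,0,0,0,0,0,0]'

```text
t: 18.68
tool_pos: [0.5755, 0.0927, 0.0969]
tcp_rot: [-3.101, 0.496, -0.003]
wrist_force: [1.1, 0.8, 6.6]
opening: 0.017
```

```bash
python3 - <<'E'
from h import *
wh((.5726,.13757))
im=r.snapshot("side")[:,:,::-1];t=r.snapshot("top")[:,:,::-1]
cv2.imwrite("pics/sidef.png",im);cv2.imwrite("pics/topf.png",t)
z=np.zeros((560,800,3),np.uint8)
z[:400,:400]=cv2.resize(im[150:250,277:377],(400,400),interpolation=cv2.INTER_CUBIC)
z[:400,400:]=cv2.resize(t[160:250,280:370],(400,400),interpolation=cv2.INTER_CUBIC)
cv2.imwrite("pics/c22.png",cv2.convertScaleAbs(z,alpha=1.6))
wh((.5726,.13757))
E
```

```text
t 18.68 pos [0.5755 0.0927 0.0969] xyaw -18.18 z [ 1.9e-03  9.0e-04 -1.0e+00] F [1.1  0.84 6.6 ] op 0.0170
r 0.0450 th -68.1  Frad -0.8  Ftan(ccw+) 1.2
t 18.78 pos [0.5755 0.0927 0.0969] xyaw -18.18 z [ 1.9e-03  9.0e-04 -1.0e+00] F [0.9  0.92 6.12] op 0.0170
r 0.0450 th -68.2  Frad -0.9  Ftan(ccw+) 1.0
```

View pics/c22.png

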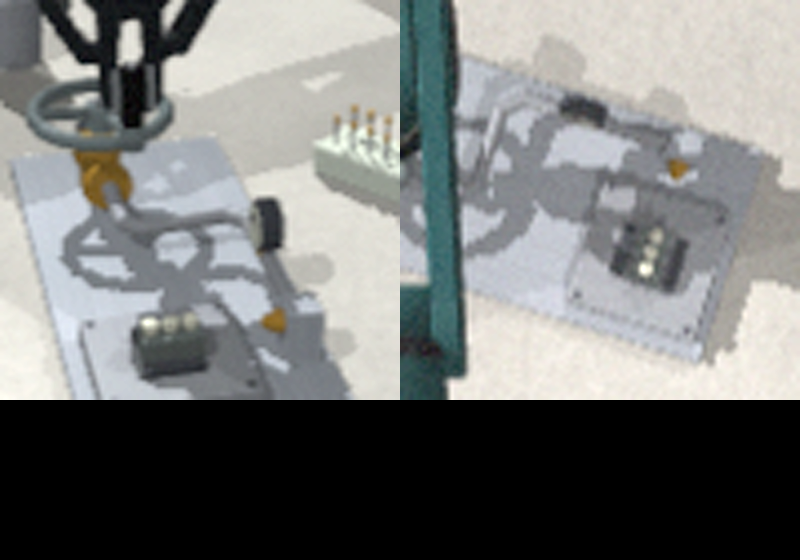

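View pics/sidef.png

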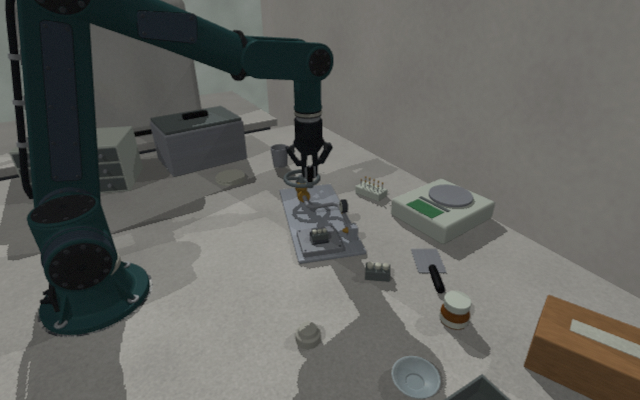

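The handle is back within 0.2 mm of the shut position after two turns and is still gripped. The carrier sits in the gap (side pixel 319,237), and the other things on the bench haven't moved.

```bash
python3 -c "
from plant import r
print(r.job_done())"
```

```text
the job is handed in; nothing more can be done
None
```

The job is handed in at about 18.8 s of the 70 s allowed. The carrier is on the stage, and the valve was shut and then opened by two turns with the handle still gripped. No verdict was reported.

- **Carrier:** I gripped the smaller of the two look-alikes by its ends and set it down in the gap between the stops. The top view put it within 1 mm of the stage centre and about 2° off the stops' direction. The final pictures show it still there.
- **Shutting the valve:** The wheel stopped firmly after about 5.97 rad clockwise from where it started, with about 16 N at the handle against roughly 3 N of friction. The shut direction is about 68° clockwise of the station's x axis. I had first assumed it lay along that axis, so I went on in small steps until I met the stop.
- **Two turns open:** I led the handle 720° anticlockwise round a circle fitted to the measured tool positions (residual 0.1 mm). The handle ended within 0.2 mm of its shut position, so the angle error should be well under the 0.2 rad allowed. The handle was gripped at a set 40 N (17 mm opening), and the tool was standing still.
- **Disagreements:** The two cameras differed by 3–6 mm in absolute position, so I relied on relative measurements and contact. The side view alone left the carrier's y position uncertain by about 2 mm before I lowered it.
- **Other things on the bench:** In the final side picture those in view look unmoved. I judged this by eye and did not measure it.

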